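Fit the sensor clips to the food warmer and set it going

ROBOT

A 6-joint arm with a two-finger parallel gripper is mounted at the origin on the work surface. World frame = base frame: x ahead of the robot, y to its left, z up, the work surface at z = 0. Lengths are in m, angles in degrees, forces in N, time in s.
With the tool pointing down it reaches from about 0.35 to 0.875 m from the base axis. Payload 4.2 kg.
Tool frame: the origin (TCP) lies at the very end of the fingers, on their centre line; the grasp point (between the pads) lies 19 mm behind it; z points along the fingers, y is the direction in which the jaws open and shut (so a half turn about z gives the same grasp; the last joint's range is limited). The gripper opens to 87 mm and grips with 3 to 60 N. Pads are 19 mm wide; open, the fingers measure 117 mm over their backs; the gripper's body (75 mm by 190 mm) begins 51 mm behind the grasp point.
Start: joints at [87.239, 22.042, 0.453, 0, -68.411, -14.817], TCP at [0.189, 0.596, 0.223] pointing down, gripper open.
Joint ranges: [-179.83, 179.83], [-69.29, 118.12], [-61.27, 80.66], [-181.25, 117.63], [-171.15, -9.14], [-177.46, 177.46]. Speed limits (degrees/s): [159.86, 159.86, 180, 180, 180, 180].

INTERFACE

Orientations are given as a 3x3 rotation matrix whose columns are the frame's x, y, z axes.
In Python, from station import r, imaging gives the robot as it stands. The module is installed in compiled form; this text tells all that it offers.
- The arm moves only by the tool move_arm, never from a script. Its argument "motion" is one flat list of numbers, 7 for each row, row after row: the shift along the tool's x, y, z in units of 40 mm (1.0 is 40 mm), then the turn, a rotation vector about the tool's x, y, z in units of 5 degrees (1.0 is 5 degrees), then the gripper's target within -1 to 1 (shut at 1, half-way at 0, fully open at -1). In form: [dx, dy, dz, wx, wy, wz, gripper, dx, dy, dz, wx, wy, wz, gripper, ...]. A call has 1 to 20 rows; each row is the pose to reach, as a shift and turn from the pose measured when the call began, along the tool's axes at that moment; what a row does not reach only later rows make up. A row lasts 1/12 s, in which the tool goes at most 41.7 mm and 7.16 degrees, less where a joint would pass 70% of its speed; a pose out of reach is approached as far as the arm can. A call with a gripper value outside its range is refused whole. The fingers move at their own pace and stop on an object; the grip force is fixed at half the most. Time passes only in rows, so rows that repeat a pose let the fingers close. It gives the time, the measured TCP pose, the force and the opening at its end, in the units of the state.
- r.sense(): the state, without advancing time (a new reading comes with each control period).
- imaging.capture(name): name is "scene" or "top" or "wrist"; returns the picture (420x560x3 uint8, blue, green, red); there is no depth.
- imaging.camera_params(name): a dict with "intrinsics" (3x3 intrinsics, pixels), "k1" (the pictures are not rectified: a ray, as slopes to the right and down, at radius r is drawn at 1 + k1 r^2 times it, then the intrinsics apply), "world_from_camera" (4x4, takes a point from camera to world coordinates). Camera axes: x right, y down, z forward; pixel columns grow to the right and rows downward; lengths in m; the calibration is good to about 2 mm. A picture is of the moment at which its call begins: read the wrist's pose just before it. camera_params takes no time and is no camera call; for the wrist camera it gives the pose at the moment of the call.
- r.finish_job(): hands the job in, once; it reports no verdict.
The state is a dict: "time_s": time; "joints": joint angles; "joint_velocities": joint speeds; "effort": joint torques, N m; "tcp_pos": TCP position; "ee_rot": TCP orientation; "wrist_force": force on the tool from outside, world axes, zero at the start; "moment": the same for the moment, N m; "gripper_width": opening from 0.0 (shut) to 1.0 (fully open).
Only numpy, scipy, OpenCV 4.12 (cv2) and the standard library are available. Lean on these libraries where they do the work, as an engineer would, in place of code of your own. Each camera call takes 0.05 s, during which the arm holds its last target.

TASK

Fit out the food warmer on the counter: first slide the heat slider fully down, to the end by the power toggle, and flip the power toggle off, then squeeze each sensor clip open and let it close upright over the front rim of the pan, pushed well down on the edge. When all the clips grip the rim, slide the heat slider to the little marker fin, and only then flip the power back on. Leave the jug, saucer and tin where they are.

Things in the scene. Friction and masses are not known exactly. Their poses are not given: they have to be found in the camera images.
- clip1: sensor clip, a stubby sprung peg standing upright on its shut jaws: 78 mm tall, foot 38 (x) by 36 mm (y), 90 g. Origin: middle of its underside. z up, x across its two levers (squeeze along x), y along the hinge pin; the same after half a turn. Grey handles, 24 mm wide, 35 to 77 mm up, flare to 52 mm over all; squeezed to the stop (10 N) parallel, 28 mm over all. May be absent.
- clip2: same as clip1. Of every clip: jaw pads 12 mm tall, 2 mm apart at rest, gaping about 19 mm when squeezed to the stop; white pod between the levers, 25 to 43 mm up, whose underside stops the rim; hinge pin 30 mm up. May be absent.
- clip3: same as clip1; may be absent
- clip4: same as clip1; may be absent
- clip5: same as clip1; may be absent
- pan: straight-sided steel pan, 260 mm long, 134 mm front to back, fixed in the top of the food warmer. Its 4 mm thick walls stand 39 mm proud of the steel housing round it and are free on both sides. Origin and axes as rim.
- rim (a point): middle of the top edge of the pan's front wall (the long wall nearest the robot), about 128 mm above the counter, in the middle of the 4 mm thickness; x goes across the wall towards the pan's inside (away from the robot), y along the wall (the wall reaches 130 mm either way; 125 mm is clear of the side walls), z up
- heat (a joint): travel of the heat slider in m: 0 at the right end of its track as the robot sees it (lowest heat), 0.11 at the left end; moves along the y of rim
- heat_top (a point): top centre of the heat slider's grip, a grey block 28 mm (x) by 20 mm (y), 40 mm tall, on an aluminium track 40 mm wide and 14 mm high, to the right of the pan on the black control deck; axes as rim
- mark: small steel marker fin fixed on the deck behind the slider track: a 5 mm thick upright plate, 28 mm deep, 17 mm tall, on a 14 mm wide foot; origin under its middle, axes as rim. The slider is at the mark when the grip's middle is level with the fin along y.
- power (a joint): angle of the power toggle: 0 = off, leaning to the robot as far as it goes; 1.0 = on, leaning away from the robot as far as it goes; it stays where it is left
- power_tip (a point): centre of the black ball (26 mm) at the tip of the power toggle, a 60 mm long lever at the right end of the deck; it swings about an axis along y of rim, 112 mm above the counter, on a grey block 70 mm (x) by 50 mm (y) and 25 mm high
- jug: bystander: clear plastic measuring jug, 104 mm across, 120 mm tall, loop handle to its +y; origin under its middle
- saucer: bystander: white ceramic saucer, 140 mm across, 18 mm high; origin under its middle
- tin: bystander: closed steel tin, 84 mm across, 100 mm tall; origin under its middle
Mind the look-alikes: they are no part of the job. What is shaped like the clip5 but yellow is not meant.

How it is judged (in metres and radians):
On the way, in this order (a step that is already met when the one before it is completed fails the run):
1. the heat slider is fully down (right end) and the power is flipped off (value of joint power below 0.15 rad and value of joint heat below 0.008 m), for 0.2 s.
2. with the power off, every clip present grips the pan's front rim, upright and let go (value of joint power below 0.15 rad and x of clip1 in the frame of rim between -0.01 and 0.01 m and y of clip1 in the frame of rim between -0.13 and 0.13 m and z of clip1 in the frame of rim between -0.03 and -0.008 m and angle between each of clip1, clip2, clip3, clip4, clip5's own z axis and vertical below 0.3 rad and contact force between each of clip1, clip2, clip3, clip4, clip5 and pan above 3 N and contact force between the fingers and clip1 below 0.5 N and linear speed of each of clip1, clip2, clip3, clip4, clip5 below 0.02 m/s and x of clip2 in the frame of rim between -0.01 and 0.01 m and y of clip2 in the frame of rim between -0.13 and 0.13 m and z of clip2 in the frame of rim between -0.03 and -0.008 m and contact force between the fingers and clip2 below 0.5 N and x of clip3 in the frame of rim between -0.01 and 0.01 m and y of clip3 in the frame of rim between -0.13 and 0.13 m and z of clip3 in the frame of rim between -0.03 and -0.008 m and contact force between the fingers and clip3 below 0.5 N and x of clip4 in the frame of rim between -0.01 and 0.01 m and y of clip4 in the frame of rim between -0.13 and 0.13 m and z of clip4 in the frame of rim between -0.03 and -0.008 m and contact force between the fingers and clip4 below 0.5 N and x of clip5 in the frame of rim between -0.01 and 0.01 m and y of clip5 in the frame of rim between -0.13 and 0.13 m and z of clip5 in the frame of rim between -0.03 and -0.008 m and contact force between the fingers and clip5 below 0.5 N), for 0.2 s.
3. with the power still off, the heat slider is at the mark (value of joint power below 0.15 rad and y of heat_top in the frame of mark between -0.006 and 0.006 m), for 0.2 s.
4. the power is flipped back on (value of joint power above 0.85 rad), for 0.2 s.
At the end, for the whole second after the job is handed in: Every clip present grips the pan's front rim (within 10 mm of the wall, jaw tips 8 to 30 mm below its top, lean under 0.3 rad, grip over 3 N, let go, at rest), the heat slider is within 6 mm of the fin, and the power toggle is on (over 0.85 of 1.0 rad) (value of joint power above 0.85 rad and y of heat_top in the frame of mark between -0.006 and 0.006 m and x of clip1 in the frame of rim between -0.01 and 0.01 m and y of clip1 in the frame of rim between -0.13 and 0.13 m and z of clip1 in the frame of rim between -0.03 and -0.008 m and angle between each of clip1, clip2, clip3, clip4, clip5's own z axis and vertical below 0.3 rad and contact force between each of clip1, clip2, clip3, clip4, clip5 and pan above 3 N and contact force between the fingers and clip1 below 0.5 N and linear speed of each of clip1, clip2, clip3, clip4, clip5 below 0.02 m/s and x of clip2 in the frame of rim between -0.01 and 0.01 m and y of clip2 in the frame of rim between -0.13 and 0.13 m and z of clip2 in the frame of rim between -0.03 and -0.008 m and contact force between the fingers and clip2 below 0.5 N and x of clip3 in the frame of rim between -0.01 and 0.01 m and y of clip3 in the frame of rim between -0.13 and 0.13 m and z of clip3 in the frame of rim between -0.03 and -0.008 m and contact force between the fingers and clip3 below 0.5 N and x of clip4 in the frame of rim between -0.01 and 0.01 m and y of clip4 in the frame of rim between -0.13 and 0.13 m and z of clip4 in the frame of rim between -0.03 and -0.008 m and contact force between the fingers and clip4 below 0.5 N and x of clip5 in the frame of rim between -0.01 and 0.01 m and y of clip5 in the frame of rim between -0.13 and 0.13 m and z of clip5 in the frame of rim between -0.03 and -0.008 m and contact force between the fingers and clip5 below 0.5 N); the robot touches nothing.
It fails at once if the jug is moved by more than 30 mm (distance of jug from where it was at the start of the episode above 0.03 m).
It fails at once if the saucer is moved by more than 30 mm (distance of saucer from where it was at the start of the episode above 0.03 m).
It fails at once if the tin is moved by more than 30 mm (distance of tin from where it was at the start of the episode above 0.03 m).
Of clip1, clip2, clip3, clip4, clip5 only 3 to 5 are there at a start; the rules pass over those that are not, and their reading is None.
At some moment in a run one of clip1, clip2, clip3, clip4, clip5 may be knocked a few centimetres aside while the robot is not near it.
It also fails if it takes over 210 s, if anything falls off the work surface, if the arm or the gripper's body presses on something with over 40 N, if the wrist force passes 120 N, or if a joint passes its speed limit or range.

## Working session

There is one attempt and no reset: what is moved stays moved. The work goes in short steps, Python scripts to look and compute and a tool call to move; the robot and the scene stay as the last step left them, time stands still between calls to the robot, and variables do not carry over. Pictures are saved under pics/ and viewed, and the job is handed in when it is done.

Besides the shell and the picture viewer there is one more tool, called after ">>>" as name(argument=value, ...) on one line, values as JSON. move_arm: Moves the arm, as the interface text tells. Its arguments: {"type":"object","properties":{"motion":{"type":"array","items":{"type":"number"}}},"required":["motion"]}

```bash
mkdir -p pics; ls; python3 - <<'E'
from station import r, imaging
import cv2
s=r.sense(); print(s)
for n in ["scene","top","wrist"]:
    p=imaging.camera_params(n); print(n,p)
    cv2.imwrite(f"pics/{n}0.png",imaging.capture(n))
E
```

```text
pics
{'time_s': 0.0, 'joints': array([ 8.72376853e+01,  2.20899591e+01,  3.78453932e-01, -2.83323285e-02,
       -6.84103321e+01, -1.48162848e+01]), 'joint_velocities': array([ 0.00172377, -0.07121099,  0.06342881, -0.04438581,  0.02321663,
       -0.00674048]), 'effort': array([ 1.96219848e-04, -3.90663779e+01,  1.87402368e+01,  4.21963871e+00,
        1.10471938e-02, -1.91434988e-04]), 'tcp_pos': array([0.18856434, 0.59523744, 0.2214607 ]), 'ee_rot': array([[ 9.53248452e-01, -3.02187149e-01, -5.61744000e-04],
       [-3.02187655e-01, -9.53246140e-01, -2.10178776e-03],
       [ 9.96529533e-05,  2.17327803e-03, -9.99997633e-01]]), 'wrist_force': array([-0.26751889, -0.25768388,  0.04744776]), 'moment': array([0.00448258, 0.05456876, 0.01334933]), 'gripper_width': 0.9992332504861343}
scene {'intrinsics': array([[489.95850118,   0.        , 279.17428513],
       [  0.        , 489.95850118, 212.60929285],
       [  0.        ,   0.        ,   1.        ]]), 'k1': -0.1451173603460232, 'world_from_camera': array([[ 0.78334706,  0.43732034, -0.44172198,  1.12329738],
       [ 0.62141727, 
[... 403 characters left out ...]
662, -0.99176337,  0.12724001,  0.29922019],
       [-0.99988933,  0.01424741, -0.00428281,  0.00851856],
       [ 0.00243469, -0.12728879, -0.99186271,  1.33138532],
       [ 0.        ,  0.        ,  0.        ,  1.        ]])}
wrist {'intrinsics': array([[329.8670697 ,   0.        , 282.53344891],
       [  0.        , 329.8670697 , 210.05864783],
       [  0.        ,   0.        ,   1.        ]]), 'k1': -0.06306189589789575, 'world_from_camera': array([[-0.30270292, -0.92197642, -0.24151693,  0.25442586],
       [-0.95307852,  0.29375259,  0.07314886,  0.57465723],
       [ 0.0035047 ,  0.25232697, -0.96763568,  0.38426005],
       [ 0.        ,  0.        ,  0.        ,  1.        ]])}
```

View pics/scene0.png

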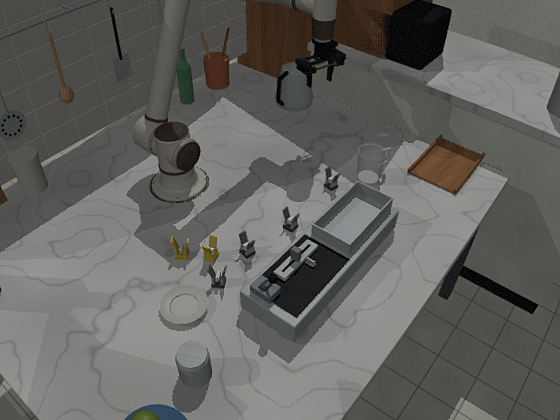

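View pics/top0.png

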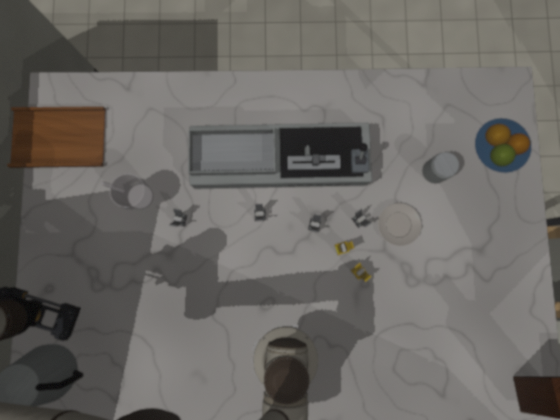

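View pics/wrist0.png

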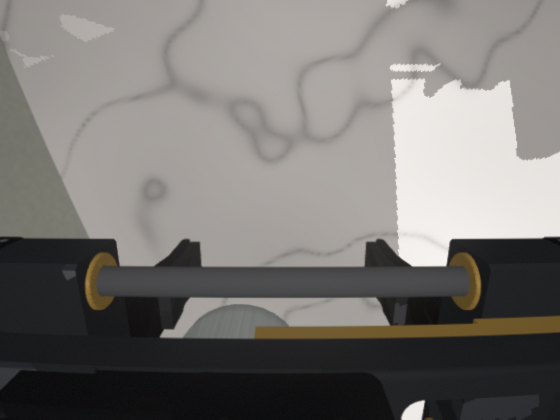

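```bash
python3 - <<'E'
import cv2,numpy as np
t=cv2.imread('pics/top0.png');s=cv2.imread('pics/scene0.png')
cv2.imwrite('pics/c1.png',cv2.resize(t[115:295,130:400],None,fx=2.9,fy=2.9,interpolation=cv2.INTER_CUBIC))
cv2.imwrite('pics/c2.png',cv2.resize(s[140:330,150:410],None,fx=3,fy=3,interpolation=cv2.INTER_CUBIC))
E
```

```text
(no output)
```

View pics/c1.png

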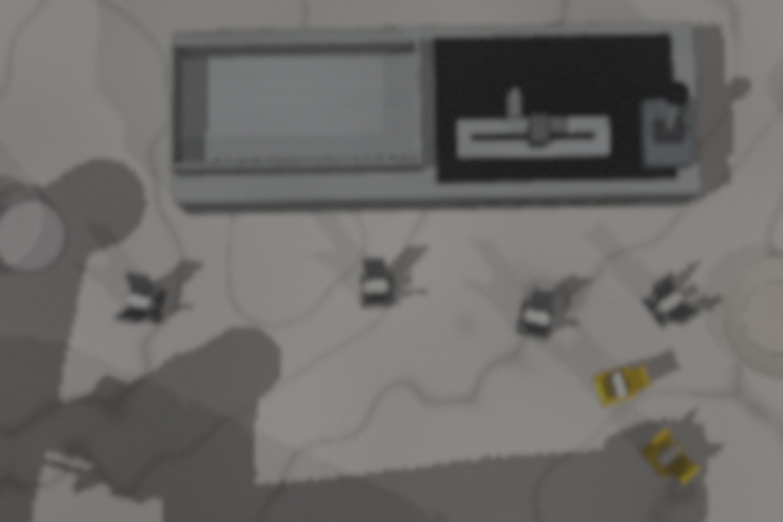

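View pics/c2.png

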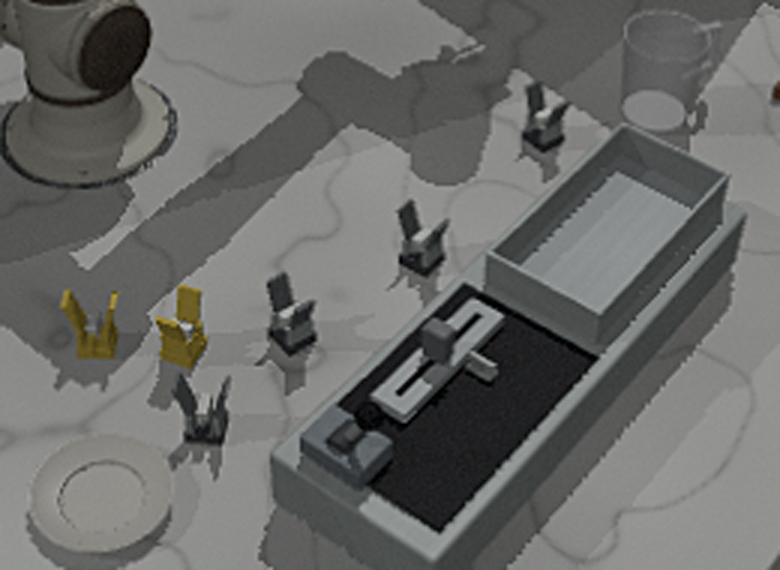

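```bash
cat > h.py <<'E'
from station import r, imaging
import numpy as np, cv2
from scipy.spatial.transform import Rotation as R
def ray(P,px):
    px=np.array(px,float).reshape(-1,1,2)
    u=cv2.undistortPoints(px,P["intrinsics"],np.array([P["k1"],0,0,0,0.])).reshape(-1,2)
    T=P["world_from_camera"]; d=np.c_[u,np.ones(len(u))]@T[:3,:3].T
    return T[:3,3],d/np.linalg.norm(d,axis=1)[:,None]
def plane(P,px,z):
    o,d=ray(P,px); return o+d*((z-o[2])/d[:,2])[:,None]
def tri(rays):
    A=np.zeros((3,3));b=np.zeros(3)
    for o,d in rays:
        M=np.eye(3)-np.outer(d,d);A+=M;b+=M@o
    p=np.linalg.solve(A,b)
    return p,[np.linalg.norm((np.eye(3)-np.outer(d,d))@(p-o)) for o,d in rays]
def proj(P,X):
    X=np.array(X,float).reshape(-1,3);T=np.linalg.inv(P["world_from_camera"])
    c=X@T[:3,:3].T+T[:3,3]
    return cv2.projectPoints(c.reshape(-1,1,3),np.zeros(3),np.zeros(3),P["intrinsics"],np.array([P["k1"],0,0,0,0.]))[0].reshape(-1,2)
def down(yaw):  # tool z down, tool y axis (jaw) at angle yaw deg in world xy
    a=np.deg2rad(yaw);y=np.array([np.cos(a),np.sin(a),0]);z=np.array([0,0,-1.]);x=np.cross(y,z)
    return np.c_[x,y,z]
def rel(pos,Rt,s=None):
    "shift/turn from present pose in move units"
    s=s or r.sense();Rm=s["ee_rot"]
    d=Rm.T@(np.array(pos)-s["tcp_pos"])/0.04
    w=R.from_matrix(Rm.T@Rt).as_rotvec(degrees=True)/5
    return np.round(np.r_[d,w],3)
def st():
    s=r.sense();print("t %.2f"%s["time_s"],"tcp",s["tcp_pos"].round(4),"yaw_y %.1f"%np.degrees(np.arctan2(s["ee_rot"][1,1],s["ee_rot"][0,1])),"F",s["wrist_force"].round(1),"w %.3f"%s["gripper_width"],"j",s["joints"].round(0));return s
def wshot(name):
    s=r.sense();P=imaging.camera_params("wrist");im=imaging.capture("wrist");cv2.imwrite(f"pics/{name}.png",im)
    np.savez(f"pics/{name}.npz",K=P["intrinsics"],k1=P["k1"],T=P["world_from_camera"]);return im,P
def loadP(name):
    z=np.load(f"pics/{name}.npz");return {"intrinsics":z["K"],"k1":float(z["k1"]),"world_from_camera":z["T"]}
E
python3 - <<'E'
from h import *
T=imaging.camera_params("top");S=imaging.camera_params("scene")
# crop coords->full
t=lambda x,y:(130+x/2.9-.3,115+y/2.9-.3); s=lambda x,y:(150+x/3-.3,140+y/3-.3)
def both(n,a,b):
    o,d=ray(T,[t(*a)]);o2,d2=ray(S,[s(*b)])
    p,e=tri([(o,d[0]),(o2,d2[0])]);print(n,p.round(3),np.round(e,4))
both('ball',(675,92),(371,414))
both('grip',(541,130),(437,338))
both('fin',(514,98),(483,365))
for n,a,b in [('A pod',(138,300),(543,118)),('B',(376,286),(426,243)),('C',(538,317),(295,310)),('D',(668,302),(205,425)),('panFL',(175,166),(626,126)),('panFR',(428,168),(487,258))]: both(n,a,b)
for n,a in [('panFL',(175,166)),('panFR',(428,168))]: print(n,plane(T,[t(*a)],.128).round(3))
E
```

```text
ball [ 0.63  -0.233  0.164] [0.0002 0.0002]
grip [ 0.602 -0.1    0.126] [0.0001 0.0001]
fin [ 0.643 -0.076  0.097] [0.0024 0.0024]
A pod [0.44  0.336 0.028] [0.0027 0.0027]
B [0.456 0.078 0.023] [0.0013 0.0013]
C [ 0.418 -0.098  0.037] [0.0024 0.0024]
D [ 0.434 -0.248  0.006] [0.0006 0.0006]
panFL [0.573 0.28  0.121] [0.0022 0.0022]
panFR [0.569 0.02  0.117] [0.004 0.004]
panFL [[0.569 0.277 0.128]]
panFR [[0.564 0.017 0.128]]
```

```bash
python3 - <<'E'
from h import *
st()
print(rel((0.40,-0.08,0.36),down(-90)))
E
```

```text
t 0.15 tcp [0.1886 0.5954 0.2217] yaw_y -107.6 F [0.1 0.1 0.4] w 1.001 j [ 87.  22.   0.  -0. -68. -15.]
[ 1.0139e+01  1.4505e+01 -3.4320e+00  1.9000e-02  1.0000e-03 -3.5170e+00]
```

>>> move_arm(motion=[2,3,-2.5,0,0,-1,1,10.1,14.5,-3.4,0,0,-3.5,1,10.1,14.5,-3.4,0,0,-3.5,1,10.1,14.5,-3.4,0,0,-3.5,1,10.1,14.5,-3.4,0,0,-3.5,1,10.1,14.5,-3.4,0,0,-3.5,1,10.1,14.5,-3.4,0,0,-3.5,1,10.1,14.5,-3.4,0,0,-3.5,1,10.1,14.5,-3.4,0,0,-3.5,1,10.1,14.5,-3.4,0,0,-3.5,1,10.1,14.5,-3.4,0,0,-3.5,1,10.1,14.5,-3.4,0,0,-3.5,1,10.1,14.5,-3.4,0,0,-3.5,1,10.1,14.5,-3.4,0,0,-3.5,1,10.1,14.5,-3.4,0,0,-3.5,1,10.1,14.5,-3.4,0,0,-3.5,1,10.1,14.5,-3.4,0,0,-3.5,1,10.1,14.5,-3.4,0,0,-3.5,1,10.1,14.5,-3.4,0,0,-3.5,1,10.1,14.5,-3.4,0,0,-3.5,1])

```text
time_s: 1.82
tcp_pos: [0.3983, -0.0801, 0.3582]
ee_rot: [[1.0, -0.004, -0.002], [-0.004, -1.0, -0.001], [-0.002, 0.001, -1.0]]
wrist_force: [0.5, 0.5, -0.3]
gripper_width: 0.006
```

```bash
python3 - <<'E'
from h import *
st(); wshot("w1"); print(rel((0.40,-0.08,0.36),down(-90)))
E
```

```text
t 1.82 tcp [ 0.3983 -0.0801  0.3582] yaw_y -90.3 F [ 0.5  0.5 -0.3] w 0.006 j [ 12.  -4. -13.   0. -82.  78.]
[ 0.046  0.016 -0.044  0.015  0.016 -0.028]
```

View pics/w1.png

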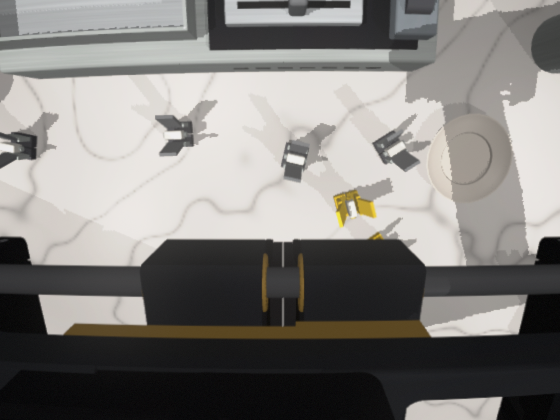

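>>> move_arm(motion=[1,0,0,0,0,0,1,2,0,0,0,0,0,1,3,0,-0.5,0,0,0,1,3,0,-0.5,0,0,0,1,3,0,-0.5,0,0,0,1,3,0,-0.5,0,0,0,1])

```text
time_s: 2.37
tcp_pos: [0.5176, -0.0783, 0.3774]
ee_rot: [[1.0, -0.0, -0.003], [-0.0, -1.0, -0.001], [-0.003, 0.001, -1.0]]
wrist_force: [-0.9, -0.2, -0.0]
gripper_width: 0.004
```

```bash
python3 - <<'E'
from h import *
st(); wshot("w2")
E
```

```text
t 2.37 tcp [ 0.5176 -0.0783  0.3774] yaw_y -90.0 F [-0.9 -0.2 -0. ] w 0.004 j [  9.   8.   3.   0. -85.  81.]
```

View pics/w2.png

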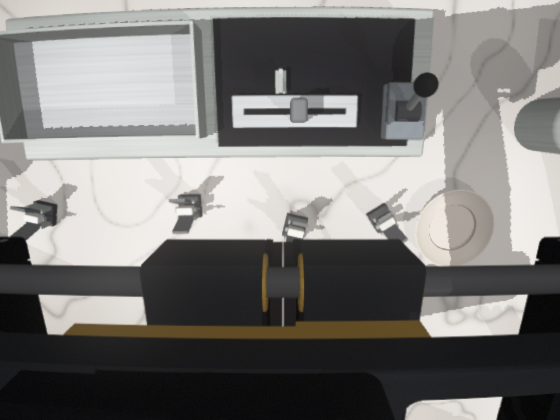

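```bash
python3 - <<'E'
import cv2
a=cv2.imread('pics/w2.png')
cv2.imwrite('pics/c3.png',cv2.resize(a[50:170,210:450],None,fx=3.3,fy=3.3,interpolation=cv2.INTER_CUBIC))
cv2.imwrite('pics/c4.png',cv2.resize(a[0:170,0:215],None,fx=3.5,fy=3.5,interpolation=cv2.INTER_CUBIC))
a=cv2.imread('pics/w1.png')
cv2.imwrite('pics/c5.png',cv2.resize(a[90:240,140:420],None,fx=2.8,fy=2.8,interpolation=cv2.INTER_CUBIC))
E
```

```text
(no output)
```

View pics/c3.png

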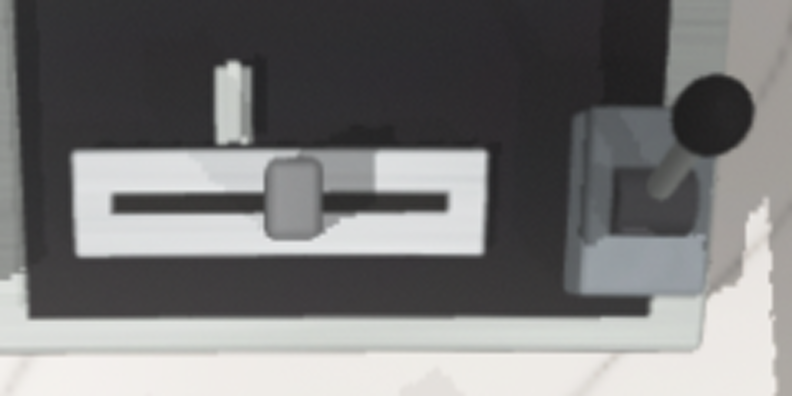

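View pics/c4.png

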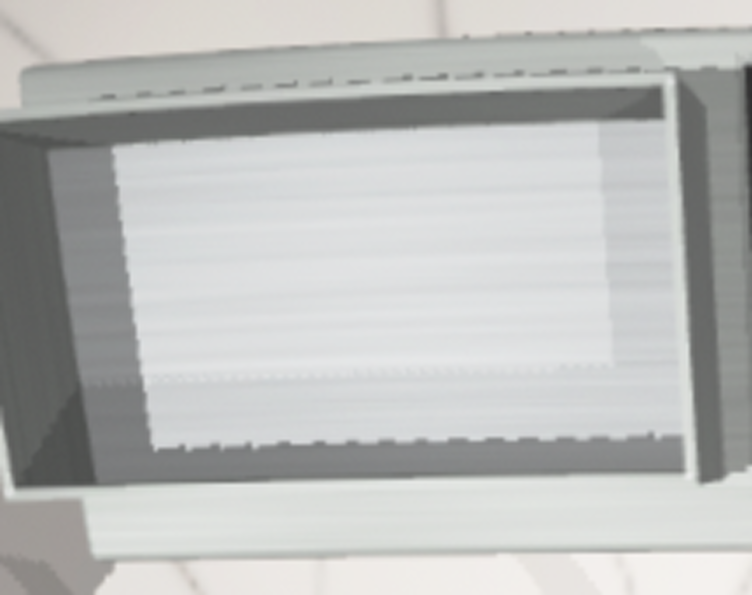

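View pics/c5.png

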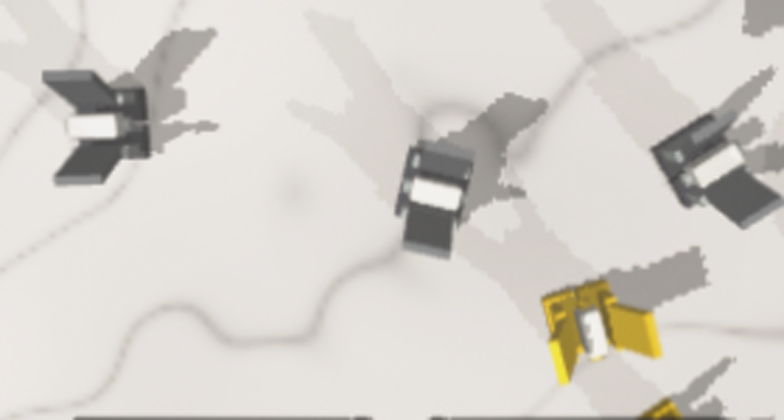

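```bash
python3 - <<'E'
from h import *
W=loadP("w2");T=imaging.camera_params("top")
c3=lambda x,y:(210+x/3.3-.35,50+y/3.3-.35); c4=lambda x,y:(x/3.5-.36,y/3.5-.36)
t=lambda x,y:(130+x/2.9-.3,115+y/2.9-.3)
def both(n,a,b):
    o,d=ray(T,[t(*a)]);o2,d2=ray(W,[b])
    p,e=tri([(o,d[0]),(o2,d2[0])]);print(n,p.round(4),np.round(e,4))
both('ball',(675,90),c3(712,115));both('panFL',(175,166),c4(10,492));both('panFR',(430,168),c4(690,477))
for z in (.120,.128):
  print(z,plane(W,[c4(10,490),c4(350,484),c4(690,477)],z).round(4).tolist())
print('housing front edge',plane(W,[c4(95,557),c4(400,553),c3(700,350)],.089).round(4).tolist())
print('fin top ends',plane(W,[c3(233,65),c3(233,140)],.087+.017).round(4).tolist())
print('fin foot',plane(W,[c3(216,105),c3(251,105)],.087).round(4).tolist())
print('track corners',plane(W,[c3(73,150),c3(488,150),c3(486,254),c3(77,256)],.101).round(4).tolist())
print('grip top',plane(W,[c3(269,160),c3(320,160),c3(294,158),c3(294,222)],.141).round(4).tolist())
print('block',plane(W,[c3(580,108),c3(613,235),c3(700,235)],.112).round(4).tolist())
print('ball',plane(W,[c3(712,115)],.165).round(4).tolist())
E
```

```text
ball [ 0.6276 -0.2291  0.1797] [0. 0.]
panFL [0.5702 0.2771 0.131 ] [0.0017 0.0017]
panFR [0.5678 0.02   0.1309] [0.0067 0.0067]
0.12 [[0.572, 0.2875, 0.12], [0.5712, 0.153, 0.12], [0.572, 0.0278, 0.12]]
0.128 [[0.5723, 0.2805, 0.128], [0.5715, 0.1486, 0.128], [0.5723, 0.0258, 0.128]]
housing front edge [[0.5433, 0.282, 0.089], [0.5429, 0.1532, 0.089], [0.5446, -0.2708, 0.089]]
fin top ends [[0.6524, -0.0767, 0.104], [0.6252, -0.0767, 0.104]]
fin foot [[0.64, -0.07, 0.087], [0.64, -0.0837, 0.087]]
track corners [[0.6221, -0.0151, 0.101], [0.6222, -0.1751, 0.101], [0.5829, -0.1762, 0.101], [0.5821, -0.0153, 0.101]]
grip top [[0.6153, -0.0894, 0.141], [0.6153, -0.1073, 0.141], [0.616, -0.0982, 0.141], [0.5942, -0.0984, 0.141]]
block [[0.6369, -0.2067, 0.112], [0.5905, -0.2226, 0.112], [0.591, -0.2568, 0.112]]
ball [[0.6293, -0.2353, 0.165]]
```

```bash
python3 - <<'E'
from h import *
st()
for z in (.16,.112): print(rel((0.603,-0.098,z),down(-90)))
E
```

```text
t 2.42 tcp [ 0.517  -0.0786  0.3778] yaw_y -90.0 F [ 0.4 -0.2 -0.3] w 0.006 j [  9.   8.   3.   0. -85.  81.]
[ 2.163  0.478  5.441  0.012  0.027 -0.008]
[ 2.166  0.477  6.641  0.012  0.027 -0.008]
```

>>> move_arm(motion=[1,0.3,1,0,0,0,0,2,0.5,2,0,0,0,0,2.16,0.48,3,0,0,0,0,2.16,0.48,4,0,0,0,0,2.16,0.48,4.8,0,0,0,0,2.16,0.48,5.4,0,0,0,0,2.16,0.48,5.8,0,0,0,0,2.16,0.48,6.2,0,0,0,0,2.16,0.48,6.64,0,0,0,0,2.16,0.48,6.64,0,0,0,0,2.16,0.48,6.64,0,0,0,1,2.16,0.48,6.64,0,0,0,1,2.16,0.48,6.64,0,0,0,1,2.16,0.48,6.64,0,0,0,1,2.16,0.48,6.64,0,0,0,1])

```text
time_s: 3.67
tcp_pos: [0.6033, -0.098, 0.1133]
ee_rot: [[1.0, -0.0, -0.0], [-0.0, -1.0, -0.001], [-0.0, 0.001, -1.0]]
wrist_force: [0.0, 0.8, 3.0]
gripper_width: 0.227
```

```bash
python3 - <<'E'
from h import *
st()
print(rel((0.603,-0.150,.112),down(-90)))
E
```

```text
t 3.67 tcp [ 0.6033 -0.098   0.1133] yaw_y -90.0 F [0.  0.8 3. ] w 0.227 j [  6.  26. -10.   0. -54.  84.]
[-0.007  1.299  0.035  0.01   0.002 -0.005]
```

>>> move_arm(motion=[0,0.2,0,0,0,0,1,0,0.4,0,0,0,0,1,0,0.6,0,0,0,0,1,0,0.8,0,0,0,0,1,0,1.0,0,0,0,0,1,0,1.15,0,0,0,0,1,0,1.25,0,0,0,0,1,0,1.3,0,0,0,0,1,0,1.3,0,0,0,0,1,0,1.3,0,0,0,0,1])

```text
time_s: 4.5
tcp_pos: [0.6035, -0.149, 0.1134]
ee_rot: [[1.0, -0.001, 0.0], [-0.001, -1.0, 0.001], [0.0, -0.001, -1.0]]
wrist_force: [0.5, 5.0, 1.0]
gripper_width: 0.231
```

```bash
python3 - <<'E'
from h import *
st()
E
```

```text
t 4.50 tcp [ 0.6035 -0.149   0.1134] yaw_y -90.0 F [0.5 5.  1. ] w 0.231 j [  1.  27.  -8.  -0. -55.  89.]
```

>>> move_arm(motion=[0,0.1,0,0,0,0,1,0,0.1,0,0,0,0,1])

```text
time_s: 4.67
tcp_pos: [0.6035, -0.1492, 0.1134]
ee_rot: [[1.0, -0.001, 0.001], [-0.001, -1.0, 0.007], [0.001, -0.007, -1.0]]
wrist_force: [-0.7, 14.7, 2.9]
gripper_width: 0.227
```

>>> move_arm(motion=[0,0,0,0,0,0,0.2,0,0,0,0,0,0,0.2,0,0,0,0,0,0,0.2,0,0,-0.7,0,0,0,0.2,0,0,-1.4,0,0,0,0.2,0,0,-2.1,0,0,0,1,0,0,-2.8,0,0,0,1,0,0,-2.8,0,0,0,1])

```text
time_s: 5.33
tcp_pos: [0.6064, -0.1519, 0.2326]
ee_rot: [[1.0, -0.001, 0.013], [-0.001, -1.0, 0.003], [0.013, -0.003, -1.0]]
wrist_force: [1.1, -0.1, 0.8]
gripper_width: 0.254
```

```bash
python3 - <<'E'
from h import *
st();wshot("w3")
print(rel((0.675,-0.235,.225),down(-90)));print(rel((0.675,-0.235,.150),down(-90)));print(rel((0.593,-0.235,.150),down(-90)))
E
```

```text
t 5.33 tcp [ 0.6064 -0.1519  0.2326] yaw_y -90.0 F [ 1.1 -0.1  0.8] w 0.254 j [  1.  21.   1.  -0. -69.  89.]
[ 1.751  2.091  0.116 -0.06  -0.098 -0.017]
[ 1.735  2.101  1.991 -0.06  -0.098 -0.017]
[-0.315  2.104  1.974 -0.06  -0.098 -0.017]
```

View pics/w3.png

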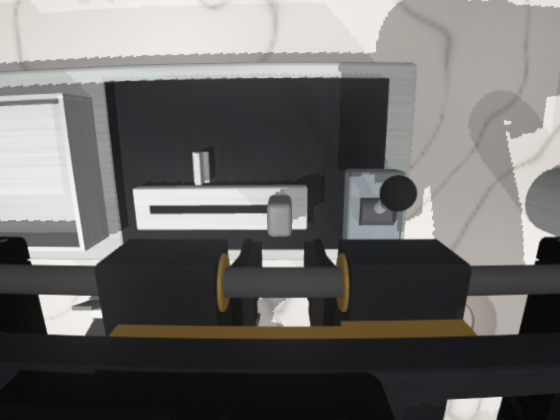

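>>> move_arm(motion=[1,1,-0.1,0,0,0,1,1.75,2.1,0.1,0,0,0,1,1.75,2.1,0.1,0,0,0,1,1.74,2.1,0.8,0,-0.1,0,1,1.74,2.1,1.4,0,-0.1,0,1,1.74,2.1,1.98,0,-0.1,0,1,1.74,2.1,1.98,0,-0.1,0,1,1.4,2.1,1.98,0,-0.1,0,1,1.1,2.1,1.98,0,-0.1,0,1,0.8,2.1,1.98,0,-0.1,0,1,0.5,2.1,1.98,0,-0.1,0,1,0.2,2.1,1.98,0,-0.1,0,1,-0.1,2.1,1.98,0,-0.1,0,1,-0.32,2.1,1.98,0,-0.1,0,1,-0.32,2.1,1.98,0,-0.1,0,1,-0.32,2.1,1.98,0,-0.1,0,1])

```text
time_s: 6.72
tcp_pos: [0.5965, -0.2351, 0.1515]
ee_rot: [[1.0, -0.001, 0.01], [-0.001, -1.0, 0.004], [0.01, -0.004, -1.0]]
wrist_force: [7.1, 0.1, -1.7]
gripper_width: 0.005
```

```bash
python3 - <<'E'
from h import *
st();cv2.imwrite("pics/s1.png",cv2.resize(imaging.capture("scene")[190:330,150:410],None,fx=3,fy=3,interpolation=cv2.INTER_CUBIC))
E
```

```text
t 6.72 tcp [ 0.5965 -0.2351  0.1515] yaw_y -90.1 F [ 7.1  0.1 -1.7] w 0.005 j [ -7.  26.  -3.  -0. -60.  97.]
```

View pics/s1.png

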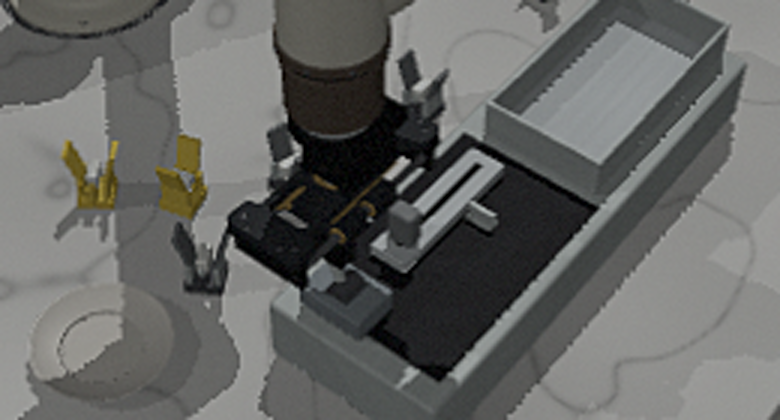

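>>> move_arm(motion=[-0.15,0,0,0,0,0,1,-0.2,0,0,0,0,0,1,-0.2,0,0,0,0,0,1])

```text
time_s: 7.02
tcp_pos: [0.5963, -0.2349, 0.1525]
ee_rot: [[1.0, 0.0, 0.028], [0.0, -1.0, 0.002], [0.028, -0.002, -1.0]]
wrist_force: [16.2, 0.5, -8.9]
gripper_width: 0.005
```

>>> move_arm(motion=[0.5,0,0,0,0,0,1,0.5,0,-1,0,0,0,1,0.5,-0.5,-2,0,0,0,1,-1,-1,-3,0,0,0,-0.3,-2,-1.5,-4,0,0,0,-0.3,-3,-2,-5,0,0,0,-0.3,-4,-2,-5.5,0,0,0,-0.3,-4.9,-2,-5.5,0,0,0,-0.3,-4.9,-2,-5.5,0,0,0,-0.3,-4.9,-2,-5.5,0,0,0,-0.3])

```text
time_s: 7.85
tcp_pos: [0.3905, -0.1556, 0.3707]
ee_rot: [[0.999, 0.0, 0.033], [0.0, -1.0, 0.001], [0.033, -0.001, -0.999]]
wrist_force: [-0.7, 0.1, 0.2]
gripper_width: 0.453
```

```bash
python3 - <<'E'
from h import *
st();wshot("w4")
E
```

```text
t 7.85 tcp [ 0.3905 -0.1556  0.3707] yaw_y -90.0 F [-0.7  0.1  0.2] w 0.453 j [  1.  -4. -11.  -0. -82.  89.]
```

View pics/w4.png

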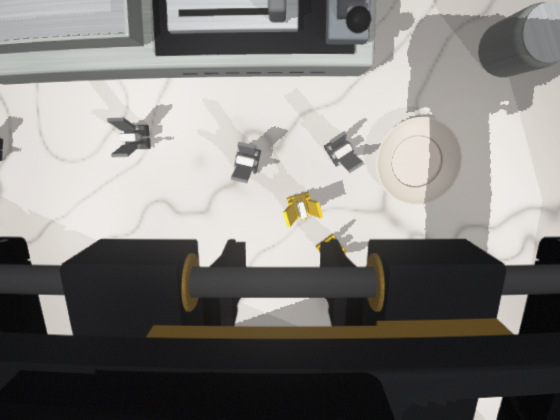

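```bash
python3 - <<'E'
import cv2,numpy as np
a=cv2.imread('pics/w4.png');b=cv2.imread('pics/w1.png')
def c(im,x,y,n=44):return cv2.resize(im[y-n//2:y+n//2,x-n//2-6:x+n//2+6],None,fx=7,fy=7,interpolation=cv2.INTER_CUBIC)
top=np.hstack([c(a,128,137),c(a,246,160)]);bot=np.hstack([c(a,343,153),c(b,22,147)]) 
cv2.imwrite('pics/c6.png',np.vstack([top,bot]))
E
```

```text
Traceback (most recent call last):
cv2.error: OpenCV(4.12.0) /io/opencv/modules/imgproc/src/resize.cpp:4208: error: (-215:Assertion failed) !ssize.empty() in function 'resize'
```

```bash
python3 - <<'E'
import cv2,numpy as np
a=cv2.imread('pics/w4.png');b=cv2.imread('pics/w1.png')
def c(im,x0,y0):return cv2.resize(im[y0:y0+42,x0:x0+56],None,fx=7,fy=7,interpolation=cv2.INTER_CUBIC)
top=np.hstack([c(a,100,117),c(a,220,139)]);bot=np.hstack([c(a,315,131),c(b,0,124)]) 
cv2.imwrite('pics/c6.png',np.vstack([top,bot]))
E
```

```text
(no output)
```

View pics/c6.png

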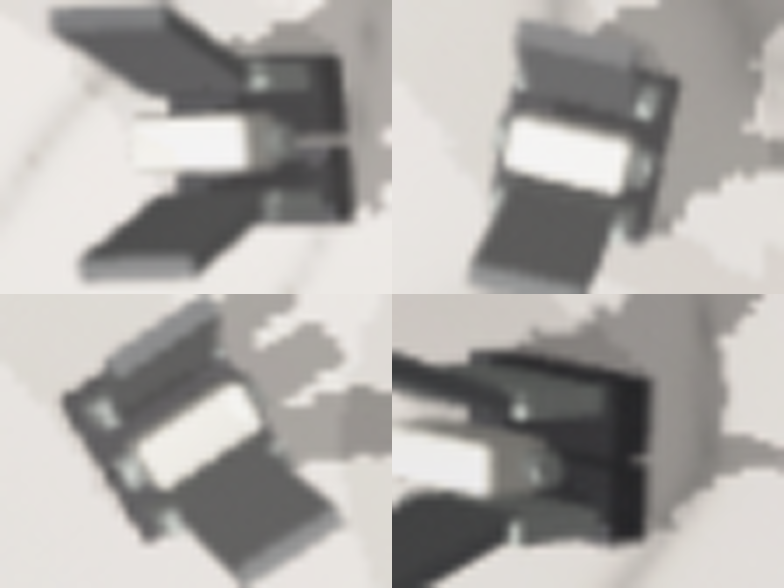

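```bash
python3 - <<'E'
from h import *
W=loadP("w4")
def go(n,off,a,b,e1,e2,W=W):
    f=lambda p:(off[0]+p[0]/7-.43,off[1]+p[1]/7-.43)
    p=plane(W,[f(a),f(b)],.077);e=plane(W,[f(x) for x in e1+e2],.077)
    v=p[0]-p[1];print(n,'ctr',p.mean(0).round(4),'sep %.4f'%np.linalg.norm(v),'xaxis %.1f'%np.degrees(np.arctan2(v[1],v[0])),'y-edges',[ (round(float(np.degrees(np.arctan2(*(e[i]-e[i+1])[[1,0]]))),1),round(float(np.linalg.norm(e[i]-e[i+1])),4)) for i in (0,2)])
go('B',(100,117),(110,20),(142,268),[(52,15),(165,12)],[(80,268),(200,266)])
go('C',(220,139),(185,47),(141,283),[(128,35),(243,58)],[(80,278),(198,292)])
go('D',(315,131),(163,46),(290,256),[(112,71),(215,21)],[(240,286),(340,226)])
E
```

```text
B ctr [0.4537 0.0719 0.077 ] sep 0.0483 xaxis 2.2 y-edges [(90.3, 0.0229), (90.3, 0.0247)]
C ctr [ 0.4182 -0.1013  0.077 ] sep 0.0474 xaxis -12.0 y-edges [(78.6, 0.0229), (83.1, 0.0237)]
D ctr [ 0.4319 -0.245   0.077 ] sep 0.0487 xaxis 33.2 y-edges [(116.0, 0.0221), (121.6, 0.0228)]
```

```bash
python3 - <<'E'
from h import *
st()
print(rel((0.4537,0.0719,.20),down(-178)));print(rel((0.4537,0.0719,.047),down(-178)))
E
```

```text
t 7.90 tcp [ 0.3896 -0.1556  0.3721] yaw_y -90.0 F [-2.6  0.8 -1.5] w 0.499 j [  1.  -4. -11.  -0. -82.  89.]
[ 1.448 -5.684  4.361 -0.323 -0.321 17.599]
[ 1.31  -5.681  8.183 -0.323 -0.321 17.599]
```

>>> move_arm(motion=[0.4,-1,1,0,0,2,-1,0.7,-2,2,0,0,4,-1,1.1,-3,3,-0.1,-0.1,6,-1,1.45,-4,4,-0.1,-0.1,8,-1,1.45,-5,4.36,-0.2,-0.2,10,-1,1.45,-5.68,4.36,-0.2,-0.2,12,-1,1.45,-5.68,4.36,-0.3,-0.3,14,-1,1.45,-5.68,4.36,-0.32,-0.32,16,-1,1.45,-5.68,4.36,-0.32,-0.32,17.6,-1,1.45,-5.68,4.36,-0.32,-0.32,17.6,-1,1.45,-5.68,4.36,-0.32,-0.32,17.6,-1,1.45,-5.68,4.36,-0.32,-0.32,17.6,-1,1.45,-5.68,4.36,-0.32,-0.32,17.6,-1,1.45,-5.68,4.36,-0.32,-0.32,17.6,-1,1.45,-5.68,4.36,-0.32,-0.32,17.6,-1])

```text
time_s: 9.15
tcp_pos: [0.4539, 0.0715, 0.2003]
ee_rot: [[0.038, -0.999, 0.0], [-0.999, -0.038, -0.0], [0.0, -0.0, -1.0]]
wrist_force: [-0.0, -0.5, 0.1]
gripper_width: 1.0
```

```bash
python3 - <<'E'
from h import *
st();wshot("w5")
print(rel((0.4537,0.0719,.1),down(-178)));print(rel((0.4537,0.0719,.047),down(-178)))
E
```

```text
t 9.15 tcp [0.4539 0.0715 0.2003] yaw_y -177.8 F [-0.  -0.5  0.1] w 1.000 j [ 29.   7. -24.   0. -59. -27.]
[-9.000e-03  6.000e-03  2.506e+00 -6.000e-03 -1.000e-03  2.800e-02]
[-9.000e-03  6.000e-03  3.831e+00 -6.000e-03 -1.000e-03  2.800e-02]
```

View pics/w5.png

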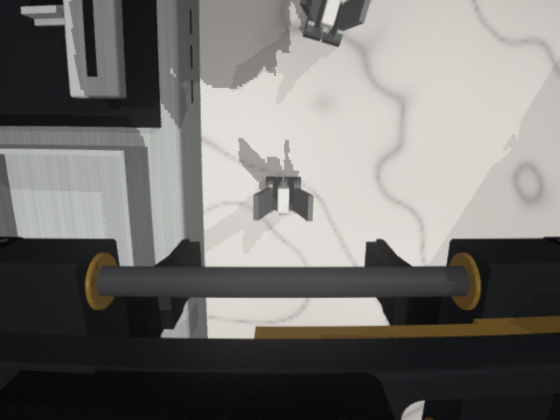

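```bash
python3 - <<'E'
from h import *
a=cv2.imread('pics/w5.png')
cv2.imwrite('pics/c7.png',cv2.resize(a[165:235,235:335],None,fx=7,fy=7,interpolation=cv2.INTER_CUBIC))
E
```

```text
(no output)
```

View pics/c7.png

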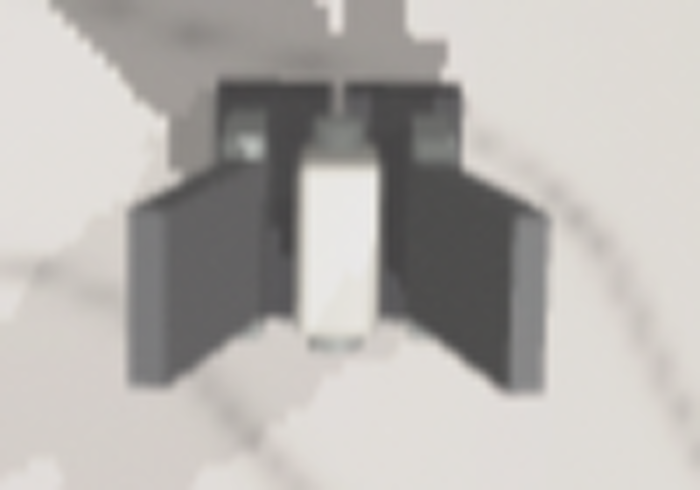

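```bash
python3 - <<'E'
from h import *
W=loadP("w5");W4=loadP("w4")
f=lambda x,y:(235+x/7-.43,165+y/7-.43)
p=plane(W,[f(148,300),f(530,305)],.077);print(p.round(4),p.mean(0).round(4))
g=lambda x,y:(100+x/7-.43,117+y/7-.43)
for a,b in [(f(148,300),g(110,20)),(f(530,305),g(142,268))]:
    o,d=ray(W,[a]);o2,d2=ray(W4,[b]);print(tri([(o,d[0]),(o2,d2[0])]))
E
```

```text
[[0.478  0.0752 0.077 ]
 [0.4292 0.0741 0.077 ]] [0.4536 0.0746 0.077 ]
(array([0.47851077, 0.07759475, 0.06750593]), [np.float64(0.00019365380161001693), np.float64(0.00019365380160997952)])
(array([0.42852348, 0.07689214, 0.06526393]), [np.float64(0.0004624167577363953), np.float64(0.00046241675773639197)])
```

>>> move_arm(motion=[-0.04,0,1,0,0,0,-1,-0.04,0,2,0,0,0,-1,-0.04,0,2.8,0,0,0,-1,-0.04,0,3.4,0,0,0,-1,-0.04,0,3.83,0,0,0,-1,-0.04,0,3.83,0,0,0,-1,-0.04,0,3.83,0,0,0,1,-0.04,0,3.83,0,0,0,1,-0.04,0,3.83,0,0,0,1,-0.04,0,3.83,0,0,0,1,-0.04,0,3.83,0,0,0,1,-0.04,0,3.83,0,0,0,1,-0.04,0,3.83,0,0,0,1])

```text
time_s: 10.28
tcp_pos: [0.4548, 0.0734, 0.0481]
ee_rot: [[0.038, -0.999, 0.003], [-0.999, -0.038, 0.001], [-0.0, -0.003, -1.0]]
wrist_force: [-0.2, -0.7, 8.9]
gripper_width: 0.554
```

```bash
python3 - <<'E'
from h import *
st();cv2.imwrite("pics/s2.png",cv2.resize(imaging.capture("scene")[150:290,210:410],None,fx=4,fy=4,interpolation=cv2.INTER_CUBIC))
E
```

```text
t 10.28 tcp [0.4548 0.0734 0.0481] yaw_y -177.8 F [-0.2 -0.7  8.9] w 0.554 j [ 30.  19. -35.   0. -36. -27.]
```

View pics/s2.png

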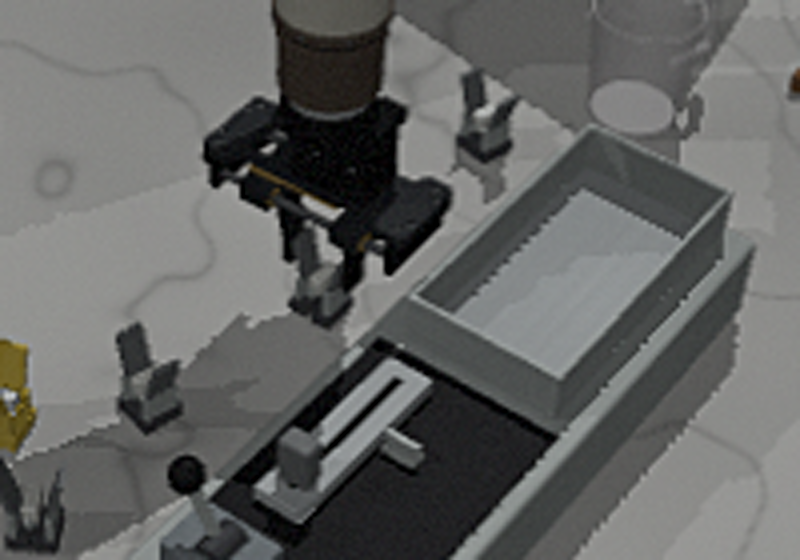

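>>> move_arm(motion=[0,0,0,0,0,0,1,0,0,0,0,0,0,1,0,0,0,0,0,0,1,0,0,0,0,0,0,1,0,0,0,0,0,0,1,0,0,0,0,0,0,1])

```text
time_s: 10.83
tcp_pos: [0.4535, 0.0729, 0.0504]
ee_rot: [[0.039, -0.999, 0.0], [-0.999, -0.039, -0.001], [0.001, -0.0, -1.0]]
wrist_force: [-8.3, 0.3, 21.4]
gripper_width: 0.342
```

>>> move_arm(motion=[0,0,-0.03,0,0,0,1,0,0,-0.06,0,0,0,1,0,0,-0.06,0,0,0,1,0,0,-0.06,0,0,0,1])

```text
time_s: 11.17
tcp_pos: [0.4536, 0.0729, 0.0527]
ee_rot: [[0.039, -0.999, 0.0], [-0.999, -0.039, -0.001], [0.001, -0.0, -1.0]]
wrist_force: [-0.7, 0.0, -0.9]
gripper_width: 0.321
```

```bash
python3 - <<'E'
from h import *
st()
for z in (.15,.26): print(rel((0.4537,0.0719,z),down(-180)))
print(rel((0.572,0.0615,.26),down(-180)))
E
```

```text
t 11.17 tcp [0.4536 0.0729 0.0527] yaw_y -177.8 F [-0.7  0.  -0.9] w 0.321 j [ 30.  18. -35.   0. -37. -27.]
[ 2.700e-02 -2.000e-03 -2.434e+00 -4.000e-03 -1.300e-02  4.460e-01]
[ 3.000e-02 -3.000e-03 -5.184e+00 -4.000e-03 -1.300e-02  4.460e-01]
[ 4.050e-01 -2.948e+00 -5.182e+00 -4.000e-03 -1.300e-02  4.460e-01]
```

```bash
python3 - <<'E'
import cv2,numpy as np
a=cv2.imread('pics/w5.png');b=cv2.imread('pics/w2.png')
cv2.imwrite('pics/c8.png',np.hstack([cv2.resize(a[135:205,90:160],None,fx=5.5,fy=5.5,interpolation=cv2.INTER_CUBIC),cv2.resize(b[115:165,150:220],None,fx=5.5,fy=7.7,interpolation=cv2.INTER_CUBIC)]))
E
```

```text
(no output)
```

View pics/c8.png

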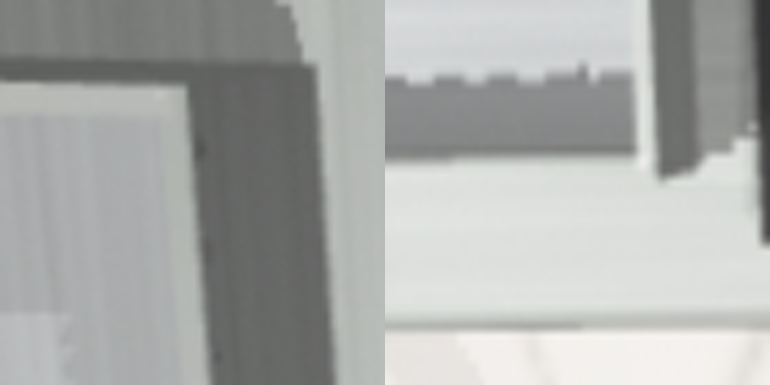

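```bash
python3 - <<'E'
from h import *
W=loadP("w5");W2=loadP("w2")
f=lambda x,y:(90+x/5.5-.41,135+y/5.5-.41); g=lambda x,y:(150+(x-385)/5.5-.41,115+y/7.7-.44)
print('w5 outer,inner',plane(W,[f(187,87),f(208,340),f(163,118),f(186,340)],.128).round(4).tolist())
print('w2 inner; corner',plane(W2,[g(500,156),g(625,154),g(655,175)],.128).round(4).tolist())
o,d=ray(W,[f(187,87)]);o2,d2=ray(W2,[g(655,176)]);print(tri([(o,d[0]),(o2,d2[0])]))
E
```

```text
w5 outer,inner [[0.5696, 0.0237, 0.128], [0.5693, 0.0574, 0.128], [0.5731, 0.0278, 0.128], [0.5724, 0.0575, 0.128]]
w2 inner; corner [[0.574, 0.0583, 0.128], [0.574, 0.0301, 0.128], [0.5707, 0.0235, 0.128]]
(array([0.57041836, 0.02391006, 0.12631218]), [np.float64(6.375613744161689e-05), np.float64(6.37561374416168e-05)])
```

```bash
python3 - <<'E'
from h import *
for z in (.23,.188,.159): print(rel((0.572,0.0637,z),down(-180)))
E
```

```text
[ 3.500e-01 -2.950e+00 -4.432e+00 -4.000e-03 -1.300e-02  4.460e-01]
[ 0.348 -2.95  -3.382 -0.004 -0.013  0.446]
[ 0.348 -2.95  -2.657 -0.004 -0.013  0.446]
```

>>> move_arm(motion=[0,0,-1,0,0,0,1,0,0,-2,0,0,0,1,0,0,-3,0,0,0,1,0.1,-0.4,-4,0,0,0.2,1,0.3,-1.2,-4.43,0,0,0.45,1,0.35,-2,-4.43,0,0,0.45,1,0.35,-2.7,-4.43,0,0,0.45,1,0.35,-2.95,-4.43,0,0,0.45,1,0.35,-2.95,-4.43,0,0,0.45,1,0.35,-2.95,-4,0,0,0.45,1,0.35,-2.95,-3.6,0,0,0.45,1,0.35,-2.95,-3.38,0,0,0.45,1,0.35,-2.95,-3.38,0,0,0.45,1])

```text
time_s: 12.25
tcp_pos: [0.5696, 0.0632, 0.1851]
ee_rot: [[-0.001, -1.0, -0.006], [-1.0, 0.001, -0.003], [0.003, 0.006, -1.0]]
wrist_force: [0.0, 0.5, -1.6]
gripper_width: 0.314
```

```bash
python3 - <<'E'
from h import *
st();cv2.imwrite("pics/s3.png",cv2.resize(imaging.capture("scene")[150:290,230:430],None,fx=4,fy=4,interpolation=cv2.INTER_CUBIC))
print(rel((0.572,0.0637,.159),down(-180)))
E
```

```text
t 12.25 tcp [0.5696 0.0632 0.1851] yaw_y 180.0 F [ 0.   0.5 -1.6] w 0.314 j [ 23.  19. -10.   0. -62. -23.]
[-0.01  -0.033  0.695  0.031 -0.027  0.   ]
```

View pics/s3.png

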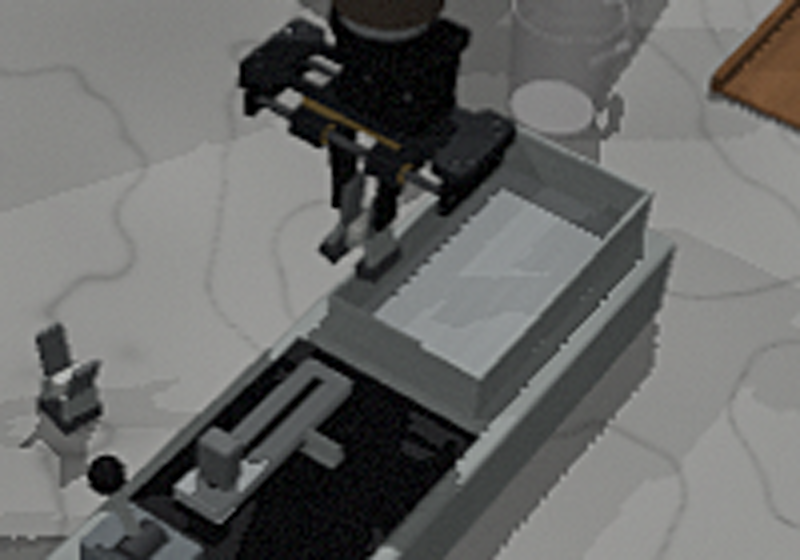

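>>> move_arm(motion=[0,-0.03,0.15,0,0,0,1,0,-0.03,0.3,0,0,0,1,0,-0.03,0.45,0,0,0,1,0,-0.03,0.55,0,0,0,1,0,-0.03,0.65,0,0,0,1,0,-0.03,0.7,0,0,0,1,0,-0.03,0.7,0,0,0,1])

```text
time_s: 12.88
tcp_pos: [0.5716, 0.0632, 0.1582]
ee_rot: [[-0.0, -1.0, -0.004], [-1.0, 0.0, -0.003], [0.003, 0.004, -1.0]]
wrist_force: [-0.4, -0.1, -0.2]
gripper_width: 0.319
```

>>> move_arm(motion=[0,0,0.05,0,0,0,1,0,0,0.08,0,0,0,1,0,0,0.1,0,0,0,1])

```text
time_s: 13.13
tcp_pos: [0.5721, 0.0632, 0.1559]
ee_rot: [[0.001, -1.0, -0.002], [-1.0, -0.001, -0.003], [0.003, 0.002, -1.0]]
wrist_force: [-3.0, 0.7, 9.2]
gripper_width: 0.317
```

>>> move_arm(motion=[0,0,0,0,0,0,-0.6,0,0,0,0,0,0,-0.6,0,0,0,0,0,0,-0.6,0,0,0,0,0,0,-0.6,0,0,0,0,0,0,-1,0,0,0,0,0,0,-1,0,0,0,0,0,0,-1,0,0,0,0,0,0,-1,0,0,0,0,0,0,-1])

```text
time_s: 13.88
tcp_pos: [0.5722, 0.0632, 0.156]
ee_rot: [[0.001, -1.0, -0.002], [-1.0, -0.001, -0.003], [0.003, 0.002, -1.0]]
wrist_force: [0.2, -1.0, -0.5]
gripper_width: 0.916
```

```bash
python3 - <<'E'
from h import *
st();cv2.imwrite("pics/s4.png",cv2.resize(imaging.capture("scene")[150:290,230:430],None,fx=4,fy=4,interpolation=cv2.INTER_CUBIC))
E
```

```text
t 13.88 tcp [0.5722 0.0632 0.156 ] yaw_y -180.0 F [ 0.2 -1.  -0.5] w 0.916 j [ 22.  21. -12.   0. -58. -23.]
```

View pics/s4.png

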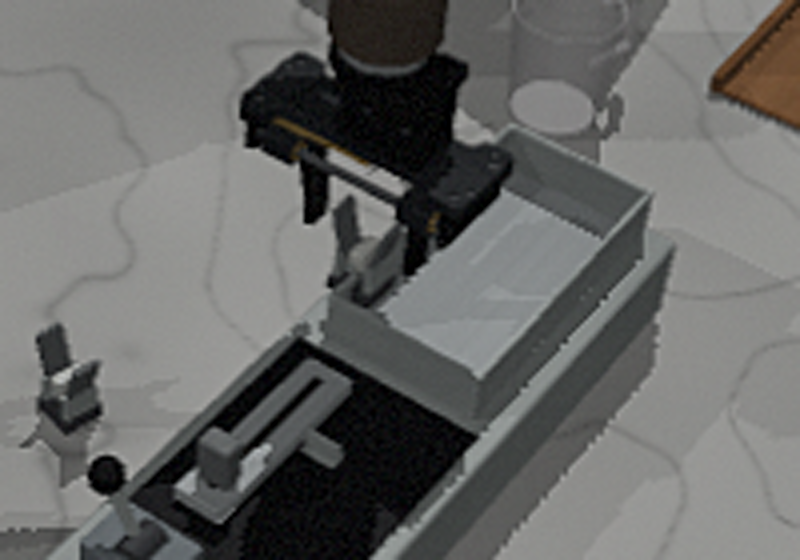

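```bash
python3 - <<'E'
from h import *
print(rel((0.42,0.03,.30),down(-180)))
E
```

```text
[ 0.839  3.811 -3.59   0.023 -0.033  0.006]
```

>>> move_arm(motion=[0,0,-1,0,0,0,-1,0,0,-2,0,0,0,-1,0,0.3,-2.8,0,0,0,-1,0.4,1.2,-3.6,0,0,0,-1,0.84,2.2,-3.6,0,0,0,-1,0.84,3.1,-3.6,0,0,0,-1,0.84,3.8,-3.6,0,0,0,-1,0.84,3.8,-3.6,0,0,0,-1,0.84,3.8,-3.6,0,0,0,-1])

```text
time_s: 14.68
tcp_pos: [0.4193, 0.0297, 0.3015]
ee_rot: [[0.002, -1.0, 0.001], [-1.0, -0.002, -0.002], [0.002, -0.001, -1.0]]
wrist_force: [0.5, 0.9, -0.4]
gripper_width: 0.998
```

```bash
python3 - <<'E'
from h import *
st();wshot("w6")
E
```

```text
t 14.68 tcp [0.4193 0.0297 0.3015] yaw_y -179.9 F [ 0.5  0.9 -0.4] w 0.998 j [ 26.  -2. -18.   0. -74. -26.]
```

View pics/w6.png

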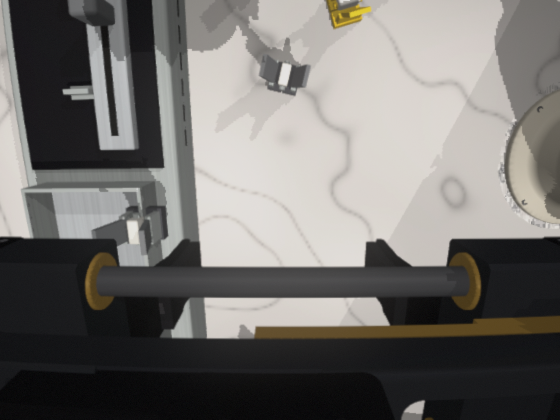

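```bash
cat >> h.py <<'E'
def crop(src,x0,y0,w,h,k,out):
    a=cv2.imread(f'pics/{src}.png');cv2.imwrite(f'pics/{out}.png',cv2.resize(a[y0:y0+h,x0:x0+w],None,fx=k,fy=k,interpolation=cv2.INTER_CUBIC))
def lev(src,x0,y0,k,a,b,z=.077):
    W=loadP(src);f=lambda p:(x0+p[0]/k-.43,y0+p[1]/k-.43)
    p=plane(W,[f(a),f(b)],z);v=p[0]-p[1]
    print('ctr',p.mean(0).round(4),'sep %.4f'%np.linalg.norm(v),'ax %.1f'%(np.degrees(np.arctan2(v[1],v[0]))))
E
python3 -c "
from h import *
crop('w6',240,40,90,65,7,'c9')"
```

```text
(no output)
```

View pics/c9.png

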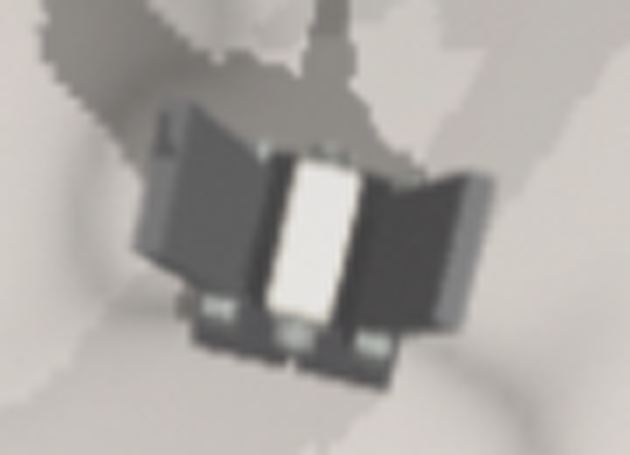

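```bash
python3 - <<'E'
from h import *
lev('w6',240,40,7,(163,175),(468,255))
print(rel((0.4183,-0.1005,.15),down(-192)));print(rel((0.4183,-0.1005,.05),down(-192)))
E
```

```text
ctr [ 0.4174 -0.0986  0.077 ] sep 0.0496 ax -14.0
[ 3.254  0.056  3.786 -0.004 -0.025  2.414]
[ 3.248e+00  5.700e-02  6.286e+00 -4.000e-03 -2.500e-02  2.414e+00]
```

>>> move_arm(motion=[1,0,1,0,0,1,-1,2,0.05,2,0,0,2,-1,3,0.05,3,0,0,2.6,-1,3.25,0.05,3.6,0,0,2.6,-1,3.25,0.05,4,0,0,2.6,-1,3.25,0.05,4.7,0,0,2.6,-1,3.25,0.05,5.4,0,0,2.6,-1,3.25,0.05,5.9,0,0,2.6,-1,3.25,0.05,6.28,0,0,2.6,-1,3.25,0.05,6.28,0,0,2.6,-1,3.25,0.05,6.28,0,0,2.6,1])

```text
time_s: 15.65
tcp_pos: [0.419, -0.1008, 0.0493]
ee_rot: [[-0.224, -0.975, -0.003], [-0.975, 0.224, -0.003], [0.003, 0.002, -1.0]]
wrist_force: [0.2, 0.1, -0.0]
gripper_width: 0.973
```

>>> move_arm(motion=[0,0,0,0,0,0,1,0,0,0,0,0,0,1,0,0,0,0,0,0,1,0,0,0,0,0,0,1,0,0,0,0,0,0,1,0,0,0,0,0,0,1,0,0,0,0,0,0,1,0,0,-0.04,0,0,0,1,0,0,-0.08,0,0,0,1,0,0,-0.12,0,0,0,1,0,0,-0.12,0,0,0,1,0,0,-0.12,0,0,0,1,0,0,-0.12,0,0,0,1])

```text
time_s: 16.73
tcp_pos: [0.419, -0.1007, 0.0539]
ee_rot: [[-0.224, -0.975, -0.003], [-0.975, 0.224, -0.003], [0.003, 0.002, -1.0]]
wrist_force: [-0.0, 0.0, -1.3]
gripper_width: 0.339
```

```bash
python3 - <<'E'
from h import *
st()
for z in (.24,.188,.159): print(rel((0.572,0.1237,z),down(-180)))
E
```

```text
t 16.73 tcp [ 0.419  -0.1007  0.0539] yaw_y 167.1 F [-0.   0.  -1.3] w 0.339 j [  8.  16. -39.   0. -36. -21.]
[-6.309 -2.463 -4.677  0.027 -0.035 -2.586]
[-6.313 -2.465 -3.377  0.027 -0.035 -2.586]
[-6.316 -2.467 -2.652  0.027 -0.035 -2.586]
```

>>> move_arm(motion=[0,0,-0.3,0,0,0,1,0,0,-1,0,0,0,1,0,0,-2,0,0,0,1,0,0,-3,0,0,-0.5,1,0,0,-4,0,0,-1,1,-0.8,-0.3,-5,0,0,-1.5,1,-1.6,-0.6,-5.3,0,0,-2.6,1,-2.5,-1,-5.3,0,0,-2.6,1,-3.4,-1.4,-5.3,0,0,-2.6,1,-4.3,-1.8,-5.3,0,0,-2.6,1,-5.1,-2.1,-5.3,0,0,-2.6,1,-5.8,-2.4,-5.3,0,0,-2.6,1,-6.3,-2.46,-5.3,0,0,-2.6,1,-6.3,-2.46,-5.3,0,0,-2.6,1,-6.3,-2.46,-5.3,0,0,-2.6,1])

```text
time_s: 17.98
tcp_pos: [0.5717, 0.1243, 0.2635]
ee_rot: [[0.003, -1.0, -0.005], [-1.0, -0.003, -0.004], [0.004, 0.005, -1.0]]
wrist_force: [-0.2, -0.7, -1.4]
gripper_width: 0.318
```

```bash
python3 - <<'E'
from h import *
st();wshot("w7")
for z in (.188,.159): print(rel((0.572,0.1237,z),down(-180)))
E
```

```text
t 17.98 tcp [0.5717 0.1243 0.2635] yaw_y -179.9 F [-0.2 -0.7 -1.4] w 0.318 j [ 28.  17.  -1.   0. -72. -28.]
[-0.014 -0.023  1.899  0.053 -0.042  0.019]
[-0.017 -0.026  2.624  0.053 -0.042  0.019]
```

View pics/w7.png

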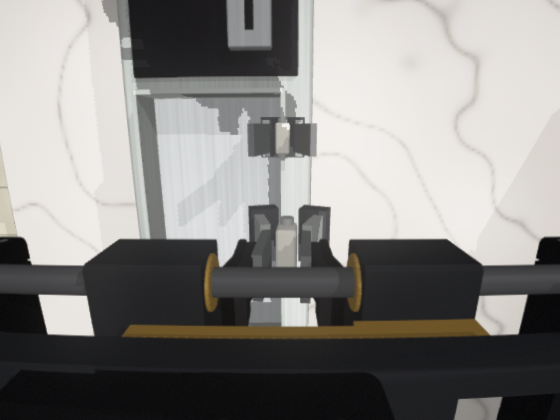

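>>> move_arm(motion=[0,-0.03,0.7,0,0,0,1,0,-0.03,1.4,0,0,0,1,0,-0.03,1.8,0,0,0,1,0,-0.03,1.95,0,0,0,1,0,-0.03,2.15,0,0,0,1,0,-0.03,2.3,0,0,0,1,0,-0.03,2.45,0,0,0,1,0,-0.03,2.55,0,0,0,1,0,-0.03,2.62,0,0,0,1,0,-0.03,2.62,0,0,0,1,0,-0.03,2.62,0,0,0,1])

```text
time_s: 18.95
tcp_pos: [0.5724, 0.1231, 0.1595]
ee_rot: [[0.002, -1.0, -0.004], [-1.0, -0.002, -0.004], [0.004, 0.004, -1.0]]
wrist_force: [-0.2, 0.1, -1.3]
gripper_width: 0.325
```

>>> move_arm(motion=[0,0,0.05,0,0,0,1,0,0,0.08,0,0,0,1,0,0,0.1,0,0,0,1])

```text
time_s: 19.2
tcp_pos: [0.5732, 0.1233, 0.158]
ee_rot: [[0.003, -1.0, -0.001], [-1.0, -0.003, -0.004], [0.004, 0.001, -1.0]]
wrist_force: [-2.3, -0.3, 12.1]
gripper_width: 0.325
```

Contact with the pod stop (12 N). Release, rise, and go look at D.

>>> move_arm(motion=[0,0,0,0,0,0,-0.6,0,0,0,0,0,0,-0.6,0,0,0,0,0,0,-0.6,0,0,0,0,0,0,-0.6,0,0,0,0,0,0,-1,0,0,0,0,0,0,-1,0,0,0,0,0,0,-1,0,0,0,0,0,0,-1,0,0,0,0,0,0,-1,0,0,-1,0,0,0,-1,0,0,-2,0,0,0,-1,0,0,-3,0,0,0,-1])

```text
time_s: 20.2
tcp_pos: [0.5729, 0.1234, 0.2792]
ee_rot: [[0.003, -1.0, -0.003], [-1.0, -0.003, -0.005], [0.005, 0.003, -1.0]]
wrist_force: [0.6, 0.7, 0.2]
gripper_width: 0.99
```

```bash
python3 - <<'E'
from h import *
st();print(rel((0.43,-0.12,.28),down(-180)))
E
```

```text
t 20.20 tcp [0.5729 0.1234 0.2792] yaw_y -179.8 F [0.6 0.7 0.2] w 0.990 j [ 28.  16.   0.   0. -74. -28.]
[ 6.074  3.59   0.018  0.032 -0.053  0.034]
```

>>> move_arm(motion=[0.8,0.5,-0.3,0,0,0,-1,1.6,1,-0.3,0,0,0,-1,2.4,1.5,0,0,0,0,-1,3.2,2,0,0,0,0,-1,4,2.5,0,0,0,0,-1,4.8,3,0,0,0,0,-1,5.6,3.4,0,0,0,0,-1,6.05,3.6,0,0,0,0,-1,6.05,3.6,0,0,0,0,-1,6.05,3.6,0,0,0,0,-1])

```text
time_s: 21.03
tcp_pos: [0.4291, -0.1198, 0.2811]
ee_rot: [[0.001, -1.0, -0.002], [-1.0, -0.001, -0.004], [0.004, 0.002, -1.0]]
wrist_force: [-0.2, -0.9, -0.6]
gripper_width: 1.001
```

```bash
python3 - <<'E'
from h import *
st();wshot("w8")
E
```

```text
t 21.03 tcp [ 0.4291 -0.1198  0.2811] yaw_y -180.0 F [-0.2 -0.9 -0.6] w 1.001 j [  6.   2. -17.   0. -71.  -6.]
```

View pics/w8.png

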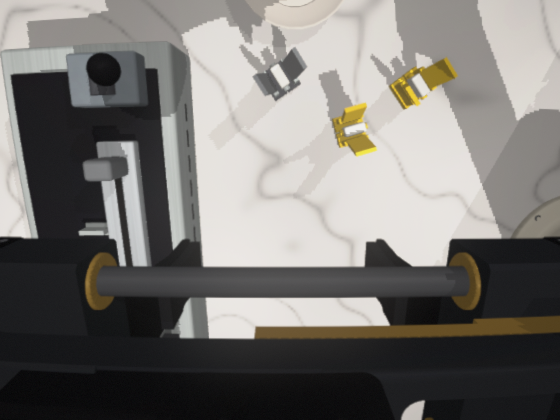

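```bash
python3 - <<'E'
from h import *
crop('w8',240,40,80,65,7,'c10')
E
```

```text
(no output)
```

View pics/c10.png

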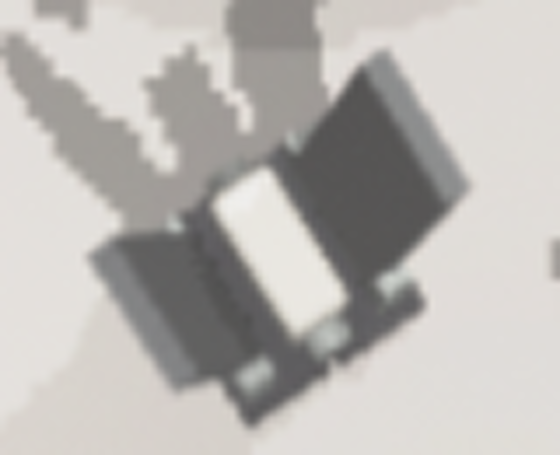

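```bash
python3 - <<'E'
from h import *
lev('w8',240,40,7,(143,320),(422,125))
for y in(-147.5,):
  for z in (.15,.05): print(rel((0.4322,-0.2445,z),down(y)))
E
```

```text
ctr [ 0.4319 -0.2445  0.077 ] sep 0.0502 ax 33.6
[ 3.118 -0.065  3.287  0.039 -0.043 -6.476]
[ 3.107 -0.071  5.787  0.039 -0.043 -6.476]
```

>>> move_arm(motion=[0.8,0,0.5,0,0,-1.3,-1,1.6,0,1.2,0,0,-2.6,-1,2.4,-0.05,2,0,0,-3.9,-1,3.1,-0.07,2.6,0,0,-5.2,-1,3.11,-0.07,3.2,0,0,-6.6,-1,3.11,-0.07,3.6,0,0,-6.6,-1,3.11,-0.07,4.4,0,0,-6.6,-1,3.11,-0.07,5.1,0,0,-6.6,-1,3.11,-0.07,5.78,0,0,-6.6,-1,3.11,-0.07,5.78,0,0,-6.6,-1,3.11,-0.07,5.78,0,0,-6.6,-1])

```text
time_s: 22.0
tcp_pos: [0.4322, -0.2439, 0.0493]
ee_rot: [[0.548, -0.837, -0.006], [-0.837, -0.548, -0.004], [0.0, 0.007, -1.0]]
wrist_force: [0.7, 0.3, 0.1]
gripper_width: 1.002
```

>>> move_arm(motion=[0,0,0,0,0,0,1,0,0,0,0,0,0,1,0,0,0,0,0,0,1,0,0,0,0,0,0,1,0,0,0,0,0,0,1,0,0,0,0,0,0,1,0,0,0,0,0,0,1,0,0,0,0,0,0,1,0,0,-0.04,0,0,0,1,0,0,-0.08,0,0,0,1,0,0,-0.1,0,0,0,1,0,0,-0.1,0,0,0,1,0,0,-0.1,0,0,0,1,0,0,-0.1,0,0,0,1,0,0,-0.1,0,0,0,1])

```text
time_s: 23.25
tcp_pos: [0.4323, -0.2438, 0.0532]
ee_rot: [[0.548, -0.836, -0.006], [-0.836, -0.548, -0.004], [0.0, 0.007, -1.0]]
wrist_force: [0.4, -0.1, 0.3]
gripper_width: 0.329
```

```bash
python3 - <<'E'
from h import *
st()
for p in [(.45,-.1,.265),(.54,.1,.265),(.572,.1837,.265)]: print(rel(p,down(-180)))
cv2.imwrite("pics/s5.png",cv2.resize(imaging.capture("scene")[200:300,170:300],None,fx=5,fy=5,interpolation=cv2.INTER_CUBIC))
E
```

```text
t 23.25 tcp [ 0.4323 -0.2438  0.0532] yaw_y -146.8 F [ 0.4 -0.1  0.3] w 0.329 j [-10.  21. -30.   0. -39.  43.]
[-2.764 -2.303 -5.311  0.077 -0.027  6.646]
[-5.714 -6.925 -5.345  0.077 -0.027  6.646]
[-7.026 -8.74  -5.358  0.077 -0.027  6.646]
```

View pics/s5.png

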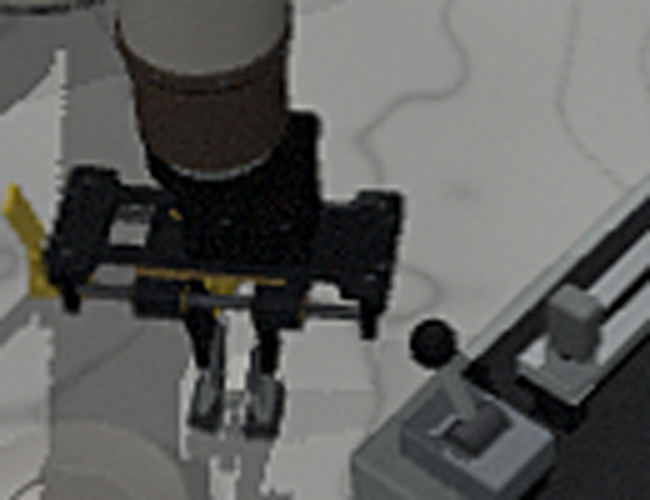

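>>> move_arm(motion=[0,0,-1,0,0,0,1,0,0,-2,0,0,0,1,0,0,-3,0,0,0.5,1,0,0,-4,0,0,1.5,1,-0.6,-0.4,-5,0,0,2.6,1,-1.2,-1,-5.3,0,0,3.8,1,-2,-1.6,-5.3,0,0,5,1,-2.76,-2.3,-5.3,0.1,0,6.1,1,-3.3,-3.1,-5.3,0.1,0,6.65,1,-3.8,-3.9,-5.3,0.1,0,6.65,1,-4.3,-4.7,-5.3,0.1,0,6.65,1,-4.8,-5.5,-5.3,0.1,0,6.65,1,-5.3,-6.3,-5.3,0.1,0,6.65,1,-5.8,-7.1,-5.35,0.1,0,6.65,1,-6.4,-7.9,-5.35,0.1,0,6.65,1,-7.02,-8.74,-5.35,0.1,0,6.65,1,-7.02,-8.74,-5.35,0.1,0,6.65,1,-7.02,-8.74,-5.35,0.1,0,6.65,1,-7.02,-8.74,-5.35,0.1,0,6.65,1])

```text
time_s: 24.88
tcp_pos: [0.5715, 0.1835, 0.2636]
ee_rot: [[0.0, -1.0, 0.0], [-1.0, -0.0, -0.003], [0.003, -0.0, -1.0]]
wrist_force: [0.9, 0.0, -1.0]
gripper_width: 0.315
```

```bash
python3 - <<'E'
from h import *
st();wshot("w9")
for z in (.188,.159): print(rel((0.572,0.1837,z),down(-180)))
E
```

```text
t 24.88 tcp [0.5715 0.1835 0.2636] yaw_y -180.0 F [ 0.9  0.  -1. ] w 0.315 j [ 33.  18.   1.   0. -72. -33.]
[-0.025 -0.009  1.903 -0.014 -0.027 -0.009]
[-0.027 -0.008  2.628 -0.014 -0.027 -0.009]
```

View pics/w9.png

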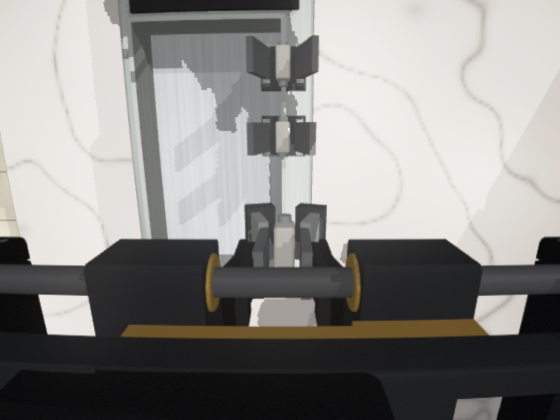

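Both placed clips sit upright at (283,62) and (283,137). Lower the third.

>>> move_arm(motion=[0,0,0.7,0,0,0,1,0,0,1.4,0,0,0,1,0,0,1.8,0,0,0,1,0,0,1.95,0,0,0,1,0,0,2.15,0,0,0,1,0,0,2.3,0,0,0,1,0,0,2.45,0,0,0,1,0,0,2.55,0,0,0,1,0,0,2.62,0,0,0,1,0,0,2.62,0,0,0,1,0,0,2.62,0,0,0,1])

```text
time_s: 25.85
tcp_pos: [0.5719, 0.1827, 0.1596]
ee_rot: [[-0.001, -1.0, 0.002], [-1.0, 0.001, -0.002], [0.002, -0.002, -1.0]]
wrist_force: [0.1, 0.1, -0.9]
gripper_width: 0.315
```

>>> move_arm(motion=[0,0,0.05,0,0,0,1,0,0,0.08,0,0,0,1,0,0,0.1,0,0,0,1])

```text
time_s: 26.1
tcp_pos: [0.5726, 0.1831, 0.158]
ee_rot: [[0.0, -1.0, 0.004], [-1.0, -0.0, -0.002], [0.002, -0.004, -1.0]]
wrist_force: [-4.0, 0.8, 9.8]
gripper_width: 0.316
```

>>> move_arm(motion=[0,0,0,0,0,0,-0.6,0,0,0,0,0,0,-0.6,0,0,0,0,0,0,-0.6,0,0,0,0,0,0,-0.6,0,0,0,0,0,0,-1,0,0,0,0,0,0,-1,0,0,0,0,0,0,-1,0,0,0,0,0,0,-1,0,0,0,0,0,0,-1,0,0,-1,0,0,0,-1,0,0,-2,0,0,0,-1,0,0,-3,0,0,0,-1,-0.9,0.4,-3.3,0,0,0,-1,-1.9,0.8,-3.3,0,0,0,-1,-2.8,1.2,-3.3,0,0,0,-1,-3.7,1.7,-3.3,0,0,0,-1,-4.6,2.1,-3.3,0,0,0,-1,-5.5,2.6,-3.3,0,0,0,-1,-6.2,3.1,-3.3,0,0,0,-1,-6.2,3.1,-3.3,0,0,0,-1])

```text
time_s: 27.77
tcp_pos: [0.4448, 0.436, 0.2884]
ee_rot: [[0.006, -1.0, 0.004], [-1.0, -0.006, -0.001], [0.001, -0.004, -1.0]]
wrist_force: [0.5, -0.0, -0.6]
gripper_width: 1.002
```

```bash
python3 - <<'E'
from h import *
st();wshot("w10")
E
```

```text
t 27.77 tcp [0.4448 0.436  0.2884] yaw_y -179.6 F [ 0.5 -0.  -0.6] w 1.002 j [ 59.  20.   6.   0. -76. -59.]
```

View pics/w10.png

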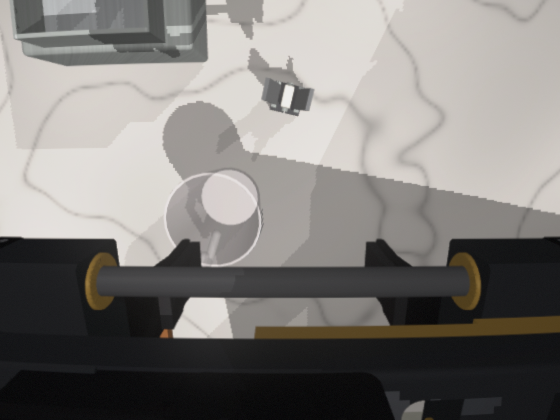

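```bash
python3 - <<'E'
from h import *
W=loadP("w10")
print('jug rim l,r,t,b',plane(W,[(165,218),(262,218),(213,171),(213,266)],.12).round(3).tolist(),'base',plane(W,[(230,197)],0.0).round(3))
crop('w10',250,65,80,60,7,'c11')
E
```

```text
jug rim l,r,t,b [[0.569, 0.462, 0.12], [0.467, 0.461, 0.12], [0.516, 0.412, 0.12], [0.521, 0.516, 0.12]] base [[0.519 0.465 0.   ]]
```

View pics/c11.png

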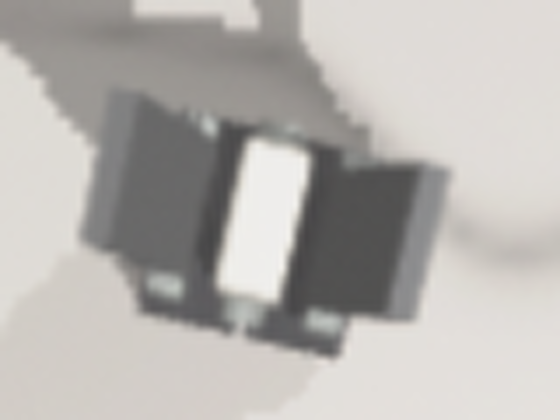

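```bash
python3 - <<'E'
from h import *
lev('w10',250,65,7,(110,170),(420,240))
E
```

```text
ctr [0.441 0.334 0.077] sep 0.0490 ax -11.9
```

```bash
python3 - <<'E'
from h import *
for z in (.15,.05): print(rel((0.441,0.333,z),down(-192)))
E
```

```text
[ 2.514  0.151  3.47  -0.047 -0.017  2.458]
[ 2.51   0.161  5.97  -0.047 -0.017  2.458]
```

>>> move_arm(motion=[0.8,0.05,0.5,0,0,1,-1,1.6,0.1,1.2,0,0,2,-1,2.3,0.15,2,0,0,2.46,-1,2.51,0.15,2.8,0,0,2.46,-1,2.51,0.15,3.4,0,0,2.46,-1,2.51,0.16,4.2,0,0,2.46,-1,2.51,0.16,5,0,0,2.46,-1,2.51,0.16,5.6,0,0,2.46,-1,2.51,0.16,5.96,0,0,2.46,-1,2.51,0.16,5.96,0,0,2.46,-1])

```text
time_s: 28.65
tcp_pos: [0.4399, 0.3301, 0.0471]
ee_rot: [[-0.21, -0.978, -0.001], [-0.978, 0.21, -0.008], [0.008, -0.001, -1.0]]
wrist_force: [0.1, -0.5, 0.4]
gripper_width: 0.996
```

>>> move_arm(motion=[0,0,0,0,0,0,1,0,0,0,0,0,0,1,0,0,0,0,0,0,1,0,0,0,0,0,0,1,0,0,0,0,0,0,1,0,0,0,0,0,0,1,0,0,0,0,0,0,1,0,0,0,0,0,0,1,0,0,-0.04,0,0,0,1,0,0,-0.08,0,0,0,1,0,0,-0.1,0,0,0,1,0,0,-0.1,0,0,0,1,0,0,-0.1,0,0,0,1,0,0,-0.1,0,0,0,1,0,0,-0.1,0,0,0,1])

```text
time_s: 29.9
tcp_pos: [0.44, 0.3304, 0.0513]
ee_rot: [[-0.21, -0.978, -0.0], [-0.978, 0.21, -0.007], [0.007, -0.001, -1.0]]
wrist_force: [-0.0, -0.1, 2.8]
gripper_width: 0.317
```

```bash
python3 - <<'E'
from h import *
st()
for p in [(.572,.2437,.265)]: print(rel(p,down(-180)))
E
```

```text
t 29.90 tcp [0.44   0.3304 0.0513] yaw_y 167.9 F [-0.  -0.1  2.8] w 0.317 j [ 54.  26. -22.   0. -42. -66.]
[ 1.467e+00 -3.686e+00 -5.327e+00 -4.000e-03 -8.400e-02 -2.421e+00]
```

>>> move_arm(motion=[0,0,-1,0,0,0,1,0,0,-2,0,0,0,1,0,0,-3,0,0,-0.3,1,0.2,-0.5,-4,0,0,-0.9,1,0.5,-1.2,-5,0,0,-1.6,1,0.8,-2,-5.33,0,0,-2.42,1,1.1,-2.8,-5.33,0,0,-2.42,1,1.47,-3.6,-5.33,0,0,-2.42,1,1.47,-3.69,-5.33,0,-0.1,-2.42,1,1.47,-3.69,-5.33,0,-0.1,-2.42,1,1.47,-3.69,-5.33,0,-0.1,-2.42,1])

```text
time_s: 30.82
tcp_pos: [0.5714, 0.243, 0.2635]
ee_rot: [[-0.001, -1.0, -0.003], [-1.0, 0.001, -0.0], [0.0, 0.003, -1.0]]
wrist_force: [-0.1, 0.3, -1.4]
gripper_width: 0.316
```

```bash
python3 - <<'E'
from h import *
st();wshot("w11")
for z in (.188,.159): print(rel((0.572,0.2425,z),down(-180)))
E
```

```text
t 30.82 tcp [0.5714 0.243  0.2635] yaw_y 179.9 F [-0.1  0.3 -1.4] w 0.316 j [ 38.  20.   4.  -0. -74. -38.]
[ 0.028 -0.027  1.898  0.023  0.003  0.002]
[ 2.800e-02 -2.800e-02  2.623e+00  2.300e-02  3.000e-03  2.000e-03]
```

View pics/w11.png

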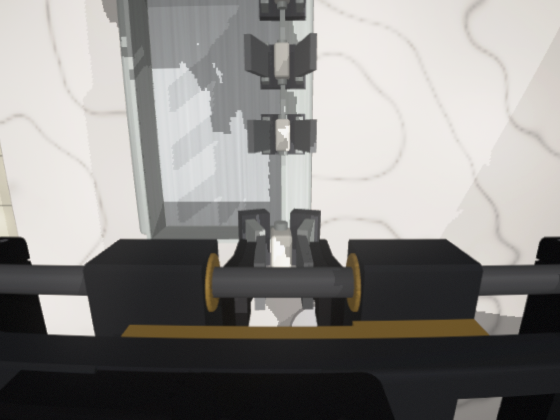

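```bash
python3 - <<'E'
from h import *
W=loadP("w11")
print(proj(W,[(.572,.243,.21),(.572,.243,.128),(.572,.281,.128),(.70,.281,.128),(.70,.281,.089),(.572,.1831,.16),(.572,.1231,.16)]).round(0))
print(plane(W,[(148,236),(205,228)],.128).round(3))
E
```

```text
[[282. 228.]
 [282. 201.]
 [282. 240.]
 [149. 240.]
 [163. 228.]
 [281. 137.]
 [281.  56.]]
[[0.701 0.277 0.128]
 [0.645 0.269 0.128]]
```

>>> move_arm(motion=[0.03,-0.02,0.7,0,0,0,1,0.03,-0.02,1.4,0,0,0,1,0.03,-0.02,1.8,0,0,0,1,0.03,-0.02,1.95,0,0,0,1,0.03,-0.02,2.15,0,0,0,1,0.03,-0.02,2.3,0,0,0,1,0.03,-0.02,2.45,0,0,0,1,0.03,-0.02,2.55,0,0,0,1,0.03,-0.02,2.62,0,0,0,1,0.03,-0.02,2.62,0,0,0,1,0.03,-0.02,2.62,0,0,0,1])

```text
time_s: 31.78
tcp_pos: [0.5719, 0.2424, 0.1594]
ee_rot: [[0.0, -1.0, -0.001], [-1.0, -0.0, 0.0], [-0.0, 0.001, -1.0]]
wrist_force: [0.4, -0.9, -0.8]
gripper_width: 0.318
```

>>> move_arm(motion=[0,0,0.05,0,0,0,1,0,0,0.08,0,0,0,1,0,0,0.1,0,0,0,1])

```text
time_s: 32.03
tcp_pos: [0.5721, 0.2424, 0.1558]
ee_rot: [[0.0, -1.0, -0.001], [-1.0, -0.0, 0.001], [-0.001, 0.001, -1.0]]
wrist_force: [-2.5, -0.7, 3.3]
gripper_width: 0.316
```

>>> move_arm(motion=[0,0,0,0,0,0,-0.6,0,0,0,0,0,0,-0.6,0,0,0,0,0,0,-0.6,0,0,0,0,0,0,-0.6,0,0,0,0,0,0,-1,0,0,0,0,0,0,-1,0,0,0,0,0,0,-1,0,0,0,0,0,0,-1,0,0,0,0,0,0,-1,0,0,-1,0,0,0,-1,0,0,-2,0,0,0,-1,0,0,-3,0,0,0,-1,0,1,-4,0,0,0,-1,0,2,-4.5,0,0,0,-1,0,3,-4.5,0,0,0,-1,0,4,-4.5,0,0,0,-1,0,4,-4.5,0,0,0,-1])

```text
time_s: 33.45
tcp_pos: [0.4087, 0.2414, 0.338]
ee_rot: [[0.002, -1.0, 0.001], [-1.0, -0.002, 0.004], [-0.004, -0.001, -1.0]]
wrist_force: [-0.6, 0.3, -0.4]
gripper_width: 1.004
```

```bash
python3 - <<'E'
from h import *
st();wshot("w12");im=imaging.capture("scene");cv2.imwrite("pics/s6.png",im);cv2.imwrite("pics/s6c.png",cv2.resize(im[150:330,180:430],None,fx=3.1,fy=3.1,interpolation=cv2.INTER_CUBIC))
t=imaging.capture("top");cv2.imwrite("pics/t6.png",cv2.resize(t[100:300,100:400],None,fx=2.6,fy=2.6,interpolation=cv2.INTER_CUBIC))
E
```

```text
t 33.45 tcp [0.4087 0.2414 0.338 ] yaw_y -179.9 F [-0.6  0.3 -0.4] w 1.004 j [ 50.   3.  -8.  -0. -79. -50.]
```

View pics/s6c.png

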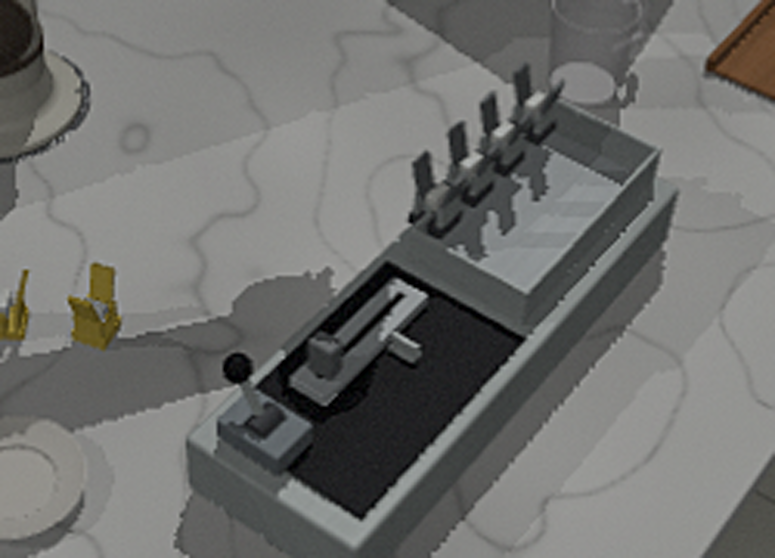

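View pics/t6.png

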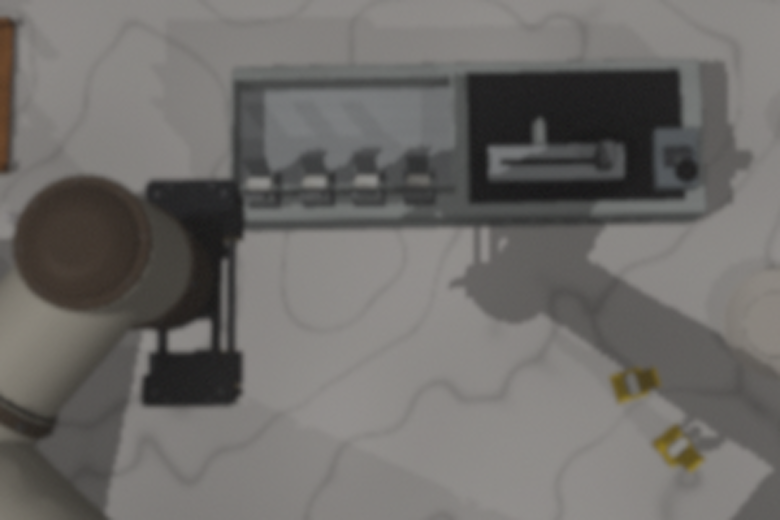

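View pics/s6.png

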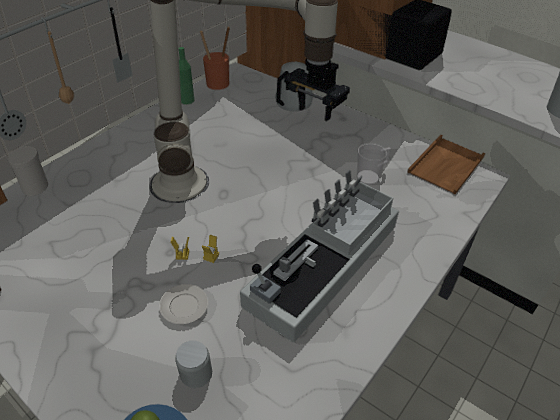

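```bash
python3 - <<'E'
from h import *
st();print(rel((.50,-.09,.37),down(-90)))
E
```

```text
t 33.60 tcp [0.412  0.2425 0.3371] yaw_y -179.9 F [ 0.1 -0.4  0.2] w 1.002 j [ 50.   4.  -7.  -0. -79. -50.]
[ 8.3140e+00 -2.1860e+00 -8.4000e-01 -3.3000e-02  1.0000e-02 -1.7978e+01]
```

>>> move_arm(motion=[0.8,-0.2,-0.3,0,0,-1.3,-0.3,1.6,-0.4,-0.8,0,0,-2.6,-0.3,2.4,-0.6,-0.84,0,0,-3.9,-0.3,3.2,-0.8,-0.84,0,0,-5.2,-0.3,4,-1,-0.84,0,0,-6.5,-0.3,4.8,-1.2,-0.84,0,0,-7.8,-0.3,5.6,-1.4,-0.84,0,0,-9.1,-0.3,6.4,-1.6,-0.84,0,0,-10.4,-0.3,7.2,-1.8,-0.84,0,0,-11.7,-0.3,8,-2,-0.84,0,0,-13,-0.3,8.3,-2.19,-0.84,0,0,-14.3,-0.3,8.3,-2.19,-0.84,0,0,-15.6,-0.3,8.3,-2.19,-0.84,0,0,-17,-0.3,8.3,-2.19,-0.84,0,0,-18,-0.3,8.3,-2.19,-0.84,0,0,-18,-0.3,8.3,-2.19,-0.84,0,0,-18,-0.3,8.3,-2.19,-0.84,0,0,-18,-0.3])

```text
time_s: 35.02
tcp_pos: [0.5007, -0.0898, 0.3694]
ee_rot: [[1.0, -0.001, 0.0], [-0.001, -1.0, 0.002], [0.0, -0.002, -1.0]]
wrist_force: [0.8, -0.2, 0.2]
gripper_width: 0.65
```

```bash
python3 - <<'E'
from h import *
st();wshot("w13");crop('w13',200,40,240,130,3.3,'c13')
E
```

```text
t 35.02 tcp [ 0.5007 -0.0898  0.3694] yaw_y -90.0 F [ 0.8 -0.2  0.2] w 0.650 j [  8.   6.   0.  -0. -84.  82.]
```

View pics/c13.png

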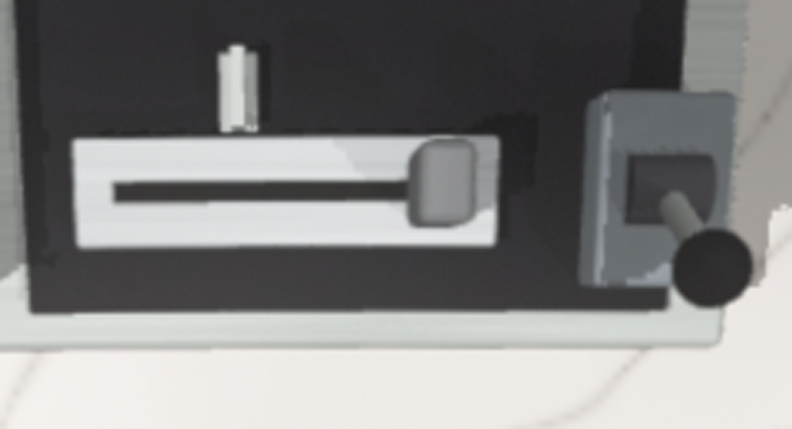

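View pics/w13.png

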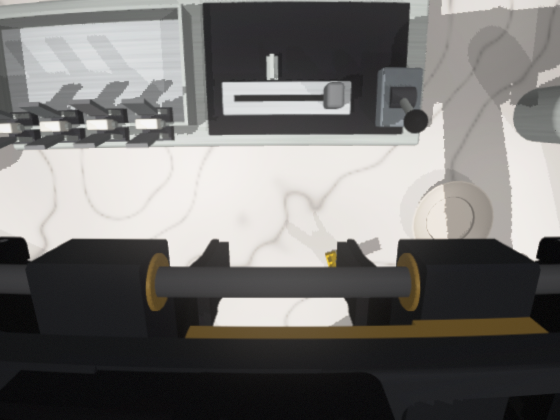

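```bash
python3 - <<'E'
from h import *
W=loadP("w13");f=lambda x,y:(200+x/3.3-.35,40+y/3.3-.35)
print('fin top',plane(W,[f(237,50),f(237,125)],.104).round(4).tolist(),'foot',plane(W,[f(218,90),f(259,90)],.088).round(4).tolist())
print('grip top l/r',plane(W,[f(424,165),f(476,165)],.141).round(4).tolist())
print('ball',plane(W,[f(712,267)],.165).round(4))
for z in (.19,.112): print(rel((0.603,-0.149,z),down(-90)))
E
```

```text
fin top [[0.6522, -0.0769, 0.104], [0.6258, -0.0766, 0.104]] foot [[0.6408, -0.069, 0.088], [0.6407, -0.0847, 0.088]]
grip top l/r [[0.608, -0.1417, 0.141], [0.6081, -0.1595, 0.141]]
ball [[ 0.5745 -0.235   0.165 ]]
[ 2.557e+00  1.493e+00  4.489e+00 -2.500e-02 -8.000e-03  1.000e-03]
[ 2.556e+00  1.498e+00  6.439e+00 -2.500e-02 -8.000e-03  1.000e-03]
```

>>> move_arm(motion=[0.9,0.5,1,0,0,0,0,1.8,1,2,0,0,0,0,2.55,1.5,2.8,0,0,0,0,2.55,1.5,3.6,0,0,0,0,2.55,1.5,4.4,0,0,0,0,2.55,1.5,4.5,0,0,0,0,2.55,1.5,5,0,0,0,0,2.55,1.5,5.6,0,0,0,0,2.55,1.5,6.1,0,0,0,0,2.55,1.5,6.42,0,0,0,0,2.55,1.5,6.42,0,0,0,1,2.55,1.5,6.42,0,0,0,1,2.55,1.5,6.42,0,0,0,1,2.55,1.5,6.42,0,0,0,1,2.55,1.5,6.42,0,0,0,1,2.55,1.5,6.42,0,0,0,1])

```text
time_s: 36.4
tcp_pos: [0.6036, -0.1489, 0.1141]
ee_rot: [[1.0, 0.0, 0.003], [0.0, -1.0, 0.002], [0.003, -0.002, -1.0]]
wrist_force: [0.5, 1.2, 3.2]
gripper_width: 0.23
```

```bash
python3 - <<'E'
from h import *
st();print(rel((0.603,-0.0768,.112),down(-90)))
E
```

```text
t 36.40 tcp [ 0.6036 -0.1489  0.1141] yaw_y -90.0 F [0.5 1.2 3.2] w 0.230 j [  1.  27.  -8.  -0. -55.  89.]
[-0.014 -1.802  0.057 -0.026 -0.038  0.004]
```

>>> move_arm(motion=[0,-0.2,0,0,0,0,1,0,-0.4,0,0,0,0,1,0,-0.6,0,0,0,0,1,0,-0.8,0,0,0,0,1,0,-1.0,0,0,0,0,1,0,-1.2,0,0,0,0,1,0,-1.4,0,0,0,0,1,0,-1.6,0,0,0,0,1,0,-1.75,0,0,0,0,1,0,-1.8,0,0,0,0,1,0,-1.8,0,0,0,0,1,0,-1.8,0,0,0,0,1])

```text
time_s: 37.4
tcp_pos: [0.6032, -0.0762, 0.1142]
ee_rot: [[1.0, 0.0, 0.003], [0.0, -1.0, 0.003], [0.003, -0.003, -1.0]]
wrist_force: [-1.1, 1.3, -0.2]
gripper_width: 0.228
```

Release, rise and check the slider against the fin.

>>> move_arm(motion=[0,0,0,0,0,0,0.2,0,0,0,0,0,0,0.2,0,0,0,0,0,0,0.2,0,0,0,0,0,0,0.2,0,0,-0.7,0,0,0,0.2,0,0,-1.4,0,0,0,0.2,-0.5,0,-2.3,0,0,0,0.2,-1,0,-3.2,0,0,0,0.2,-1.8,0,-4,0,0,0,0.2,-2.5,0,-5,0,0,0,1,-2.5,0,-6,0,0,0,1,-2.5,0,-6,0,0,0,1,-2.5,0,-6,0,0,0,1])

```text
time_s: 38.48
tcp_pos: [0.5036, -0.0773, 0.359]
ee_rot: [[1.0, 0.0, 0.013], [0.0, -1.0, 0.004], [0.013, -0.004, -1.0]]
wrist_force: [-0.9, 0.0, -0.3]
gripper_width: 0.182
```

```bash
python3 - <<'E'
from h import *
st();wshot("w14");crop('w14',200,40,240,130,3.3,'c14')
E
```

```text
t 38.48 tcp [ 0.5036 -0.0773  0.359 ] yaw_y -90.0 F [-0.9  0.  -0.3] w 0.182 j [ 10.   6.  -1.  -0. -82.  81.]
```

View pics/c14.png

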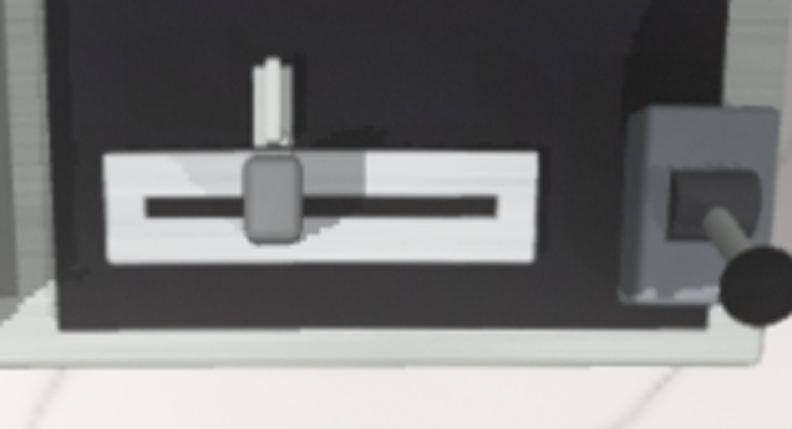

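```bash
python3 - <<'E'
from h import *
W=loadP("w14");f=lambda x,y:(200+x/3.3-.35,40+y/3.3-.35)
print(plane(W,[f(271,95)],.104).round(4),plane(W,[f(247,185),f(302,185)],.141).mean(0).round(4))
for p in [(.525,-.235,.23),(.525,-.235,.15),(.608,-.235,.15)]: print(rel(p,down(-90)))
E
```

```text
[[ 0.6413 -0.0763  0.104 ]] [ 0.6063 -0.0776  0.141 ]
[ 5.260e-01  3.962e+00  3.138e+00 -4.700e-02 -8.900e-02  2.000e-03]
[ 5.100e-01  3.970e+00  5.138e+00 -4.700e-02 -8.900e-02  2.000e-03]
[ 2.585e+00  3.971e+00  5.154e+00 -4.700e-02 -8.900e-02  2.000e-03]
```

>>> move_arm(motion=[0.2,1,1,0,0,0,1,0.4,2,2,0,0,0,1,0.5,3,2.8,0,0,0,1,0.5,3.97,3.1,0,-0.1,0,1,0.5,3.97,3.8,0,-0.1,0,1,0.5,3.97,4.5,0,-0.1,0,1,0.5,3.97,5.14,0,-0.1,0,1,0.5,3.97,5.14,0,-0.1,0,1,0.8,3.97,5.14,0,-0.1,0,1,1.1,3.97,5.14,0,-0.1,0,1,1.4,3.97,5.14,0,-0.1,0,1,1.7,3.97,5.15,0,-0.1,0,1,2,3.97,5.15,0,-0.1,0,1,2.3,3.97,5.15,0,-0.1,0,1,2.6,3.97,5.15,0,-0.1,0,1,2.65,3.97,5.15,0,-0.1,0,1,2.65,3.97,5.15,0,-0.1,0,1])

```text
time_s: 39.95
tcp_pos: [0.609, -0.2343, 0.1504]
ee_rot: [[1.0, 0.001, -0.006], [0.001, -1.0, 0.005], [-0.006, -0.005, -1.0]]
wrist_force: [-4.8, 1.8, 0.9]
gripper_width: 0.008
```

>>> move_arm(motion=[0.1,0,0,0,0,0,1,0.2,0,0,0,0,0,1,0.2,0,0,0,0,0,1])

```text
time_s: 40.2
tcp_pos: [0.6093, -0.2342, 0.1504]
ee_rot: [[1.0, 0.001, -0.026], [0.001, -1.0, 0.006], [-0.026, -0.006, -1.0]]
wrist_force: [-17.0, 1.6, 7.4]
gripper_width: 0.003
```

At its stop. Back off and inspect everything.

>>> move_arm(motion=[-0.6,0,0,0,0,0,1,-0.8,0,-1,0,0,0,1,-0.8,-0.5,-2,0,0,0,1,-1.2,-1.5,-3,0,0,0,1,-2,-2.3,-4,0,0,0,1,-2.5,-3.2,-5,0,0,0,1,-3,-4,-5.5,0,0,0,1,-3,-4.8,-5.5,0,0,0,1,-3,-5,-5.5,0,0,0,1,-3,-5,-5.5,0,0,0,1,-3,-5,-5.5,0,0,0,1])

```text
time_s: 41.12
tcp_pos: [0.4948, -0.0338, 0.3774]
ee_rot: [[1.0, 0.005, -0.021], [0.005, -1.0, 0.007], [-0.021, -0.007, -1.0]]
wrist_force: [0.2, 0.2, -0.9]
gripper_width: 0.001
```

```bash
python3 - <<'E'
from h import *
st();wshot("w15");crop('w15',0,0,480,170,1.65,'c15')
im=imaging.capture("scene");cv2.imwrite("pics/s7c.png",cv2.resize(im[150:330,180:430],None,fx=3.1,fy=3.1,interpolation=cv2.INTER_CUBIC))
E
```

```text
t 41.12 tcp [ 0.4948 -0.0338  0.3774] yaw_y -89.7 F [ 0.2  0.2 -0.9] w 0.001 j [ 14.   6.   1.  -1. -86.  76.]
```

View pics/c15.png

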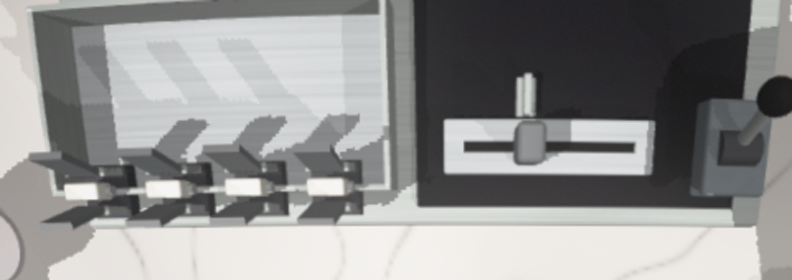

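View pics/s7c.png

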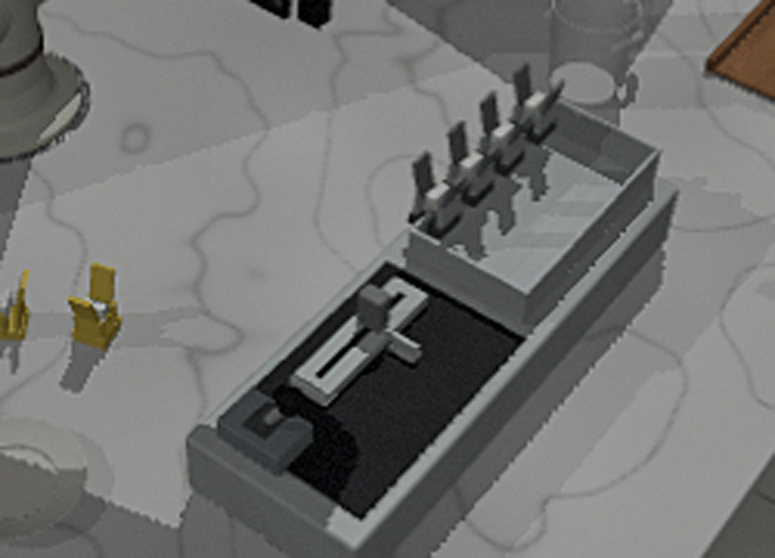

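```bash
python3 - <<'E'
from h import *
W=loadP("w15");f=lambda x,y:(x/1.65-.2,y/1.65-.2)
print(plane(W,[f(527,95)],.104).round(4),plane(W,[f(531,145)],.141).round(4),'ball',plane(W,[f(778,97)],.165).round(4))
print(r.finish_job())
E
```

```text
[[ 0.6387 -0.0769  0.104 ]] [[ 0.6   -0.077  0.141]] ball [[ 0.6314 -0.235   0.165 ]]
the job is handed in; nothing more can be done
None
```

The job is handed in, finished in about 41 s of robot time, and my last camera checks showed everything where the task wants it. The hand-in reports no verdict.

**What I did:**
1. I slid the heat slider to its right end (push force rose to about 15 N at the stop) and flipped the power toggle off (about 16 N at the stop).
2. I squeezed each of the four grey clips open, pressed each onto the front rim until I felt contact, and let go. I found four grey clips and left the two yellow look-alikes alone.
3. I slid the heat slider to the fin and then flipped the power on until it met its stop (17 N).

**Last checks:**
- **Clips:** all four stand upright on the rim, spaced about 60 mm apart. The push contact puts their jaw tips about 24 mm below the rim top. The grip force itself was not measured.
- **Slider:** the last view put it level with the fin (y -0.077 m for both). The view before gave a 1.3 mm difference, well within the 6 mm allowed.
- **Power:** the toggle ball was at x = 0.631 m, back where it stood at the start when the power was on.
- **Bystanders:** the jug and saucer look unmoved in the last pictures. The tin was outside the final close views, but the arm was never near it.

**One disagreement:** a two-view height estimate of one clip's handle tops gave about 66 mm against the stated 77 mm. I put this down to the 2 mm camera calibration error, and the grasps were not affected.

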